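# Load culture dishes into the incubator drawer with self-closing tongs

### The arm

A 7-joint arm with a two-finger parallel gripper is mounted at the origin on a cart in front of the work surface, level with it; the furniture and walls round the work are solid. World frame = base frame: x ahead of the robot, y to its left, z up, the work surface at z = 0. Lengths are in m, angles in rad, forces in N, time in s.
With the tool pointing down it reaches from about 0.425 to 0.875 m from the base axis. Payload 8.4 kg.
Tool frame: the origin (TCP) lies on the mounting face of the last link; the fingertips stand 182 mm ahead of it and the grasp point (between the pads) lies 164 mm ahead of it (manip.pinch_z is the distance from the TCP to the grasp point, in m); z points along the fingers, y is the line along which they close (so a half turn about z gives the same grasp; the last joint's range is limited). The gripper opens to 87 mm and grips with 3 to 60 N. Pads are 19 mm wide; open, the fingers measure 117 mm over their backs; the gripper's body (75 mm by 190 mm) begins 51 mm behind the grasp point.
Start: joints at [-1.221, 0.333, 0.04, 1.465, -0.013, 1.343, -0.059], TCP at [0.282, 0.586, 0.405] pointing down, gripper open.
Joint ranges: [-2.58, 2.58], [-0.38, 2.09], [-1.3, 1.39], [0.25, 2.4], [-1.5, 4.64], [0.08, 2.09], [-2.65, 2.65]. Speed limits (rad/s): [2.22, 2.22, 2.79, 2.79, 3.14, 3.14, 3.14].

### API

Orientations are given as a rotation vector (axis times angle).
In Python, from plant import manip, imaging, ticket, spot_in, outline_of gives the robot as it stands.
- The arm moves only by the tool carry_out, never from a script. Its arguments are lists of equal length, an entry for each row: "gripper": the opening, from 0 (shut) to 1 (fully open); "translation": the shift along the tool's x, y, z each as a share of 0.2 m, from -1 to 1, a list of three; "delta_rot": the turn, a rotation vector about the tool's x, y, z each as a share of pi/2 rad, from -1 to 1, a list of three. A call has 1 to 5 rows; each row is the pose to reach, as a shift and turn from the pose commanded when the call began, along the tool's axes at that moment; what a row does not reach only later rows make up. A row lasts 1/10 s, in which the tool goes at most 50 mm and 8.59 degrees, less where a joint would pass 70% of its speed; a pose out of reach is approached as far as the arm can. A call with a number of a shift or a turn outside -1 to 1 is refused whole. A call with a gripper value outside its range is refused whole. The fingers move at their own pace and stop on an object; "newtons" is the grip in N (left out, the last holds). Time passes only in rows, so rows that repeat a pose let the fingers close. It gives the time, the measured TCP pose, the force, the opening and the grip force at its end, in the units of the state.
- manip.observe(): the state, without advancing time (a new reading comes with each control period).
- imaging.read_camera(name): name is "scene" or "side" or "wrist"; returns a dict with "frame" (480x640x3 uint8, red, green, blue), "depth" (480x640 float32, m along the optical axis (not along the pixel's ray), 0 where there is no reading), "fx", "fy", "cx", "cy" (pixels), "k1" (the pictures are not rectified: a ray, as slopes to the right and down, at radius r is drawn at 1 + k1 r^2 times it, then the intrinsics apply), "R" (3x3) and "t" (3): a world point X has camera coordinates R X + t; the wrist camera has in their place "tool_from_camera" (4x4, takes a point from camera to tool coordinates, whose origin is the TCP and whose axes are the flange's). Camera axes: x right, y down, z forward; pixel columns grow to the right and rows downward; lengths in m; the calibration is good to about 2 mm. A picture is of the moment at which its call begins: read the wrist's pose just before it.
- ticket.finish_job(): hands the job in; it is judged then, once.
Trained networks look in a picture, given as the dict that the camera call returned (one of the last four; its "shot" number tells which), for a name from the list of things; names that differ only in an ending like _2 or _b are one class to them, and where a whole thing is asked for, a point or a joint stands for the part that bears it (a point fixed in the world has none). Each returns a list of dicts, best first, with "score" (0 to 1); they miss things now and then, are a little off and sometimes report something else, mostly with a low value. They report only what shows in the picture. A call takes as long as a camera call. They do not tell look-alikes from the thing itself.
- spot_in(name, picture): "xyz" ([x, y, z] in m, in the coordinates of the camera as it stood for that picture, good to about 4 mm: the middle of the surface that is visible of it).
- outline_of(name, picture): "mask" (480x640 bool, what is visible of it).
The state is a dict: "time": time; "joints": joint angles; "qvel": joint speeds; "joint_torque": joint torques, N m; "tcp_pos": TCP position; "eef_rot": TCP orientation; "ft_force": force on the tool from outside, world axes, zero at the start; "moment": the same for the moment, N m; "gripper_width": finger opening in m; "grasp_force": force on a finger pad.
Only numpy, scipy, OpenCV 4.12 (cv2) and the standard library are available. Lean on these libraries where they do the work, as an engineer would, in place of code of your own. Each camera call takes 0.05 s, during which the arm holds its last target. There are 200 camera calls.

### The job

Pull the drawer of the small white incubator out to its stop, then put every amber (yellow-orange) culture dish from the open bench between incubator and white mat (not those by the back wall) flat on the drawer's floor, side by side, using the blue self-closing tongs: squeeze their ribbed grips to open the jaws, let go to clamp a dish, carry tongs and dish by the tail block. The gripper must never touch an amber dish, and the two grey-blue dishes stay where they are. When all are in, lay the tongs back lengthwise in the middle of the white mat and push the drawer fully shut.

Things in the scene. Friction and masses are not known exactly. Their poses are not given: they have to be found in the camera images.
- drawer (a joint): how far the incubator's drawer is pulled out, in m: 0 shut, 0.175 at its stop. It slides horizontally, straight out of the front, with about 2 N of friction, and stays where it is left
- incubator: white box fixed on the bench, 210 mm deep, 270 mm wide, 76 mm high; origin on the bench under the middle of its front face; x points into it, y to the left seen from the front, z up. Its drawer opens to -x
- drawer_handle (a point): middle of the drawer's steel bar handle, which moves with it: bar 9 to 10 mm thick, 90 mm long, level, parallel to the front, 40 mm above the bench, its axis 35 mm before the drawer front (whose top is at 51 mm). Pinch it from above across the bar. Axes as the incubator's
- tray_centre (a point): middle of the drawer's flat aluminium floor, on its upper surface, 6 mm above the bench; moves with the drawer, axes as the incubator's. Floor 184 mm (x) by 230 mm (y); a rim 4 mm high at both sides and the back, the drawer front at -x. At the stop only its rearmost 10 mm stay inside. Holds three dishes in a row along y, 75 mm apart
- tongs: self-closing cross-over tongs lying flat, 220 mm long, 35 mm high, 120 g. Origin: on the underside, midway between the squeeze grips; x along the tongs to the jaws, z up. Two steel arms hinged in the tail block cross between grips and jaws, so squeezing the grips opens the jaws; a spring closes them. They may lie on bench, drawer floor or across its rim while the hold is changed
- tongs_grips (a point): midway between the two blue ribbed squeeze grips, 23 mm above the underside. Grips 38 mm long (x), 11 to 35 mm above the underside; over both 46 mm wide (y) relaxed, about 32 mm squeezed to the stop, which takes about 14 N a side (more does no harm). A gripper closed on them opens the jaws fully and can carry the tongs so
- tongs_tail (a point): centre of the solid tail block, 23 mm above the underside, 86 mm behind the grips: 44 mm long (x), 18 mm wide (y), 0 to 35 mm above the underside. Gripping it does not move the jaws, so the tongs with a clamped dish are carried by it
- tongs_jaws (a point): where the centre of a clamped dish comes, 85 mm ahead of the grips, level with the tongs' underside. Each jaw has two pads that hug the rim, 4 to 24 mm above the underside. Fully open they clear a 60 mm dish by about 11 mm each side and reach 55 mm to either side of the middle (y), 22 mm beyond it (x). Lower and raise the open tongs straight over a dish
- tongs_left (a joint): how far each tongs arm is squeezed, in rad: 0 relaxed with empty jaws, about 0.035 clamped on a dish, 0.12 fully squeezed (jaws fully open)
- mat: thin white mat on the left of the bench, fixed, 260 x 130 x 3 mm; origin at the centre of its underside, x along its long side. The tongs lie on it at the start
- dish_a: closed culture dish with amber (yellow-orange) contents, round, 60 mm across, 15 mm high, 18 g; origin at the centre of its underside; to be loaded. May be absent
- dish_b: another amber culture dish, as dish_a. May be absent
- dish_c: another amber culture dish, as dish_a. May be absent
- grey_a: grey-blue culture dish, same size, standing beyond the amber ones; leave alone
- grey_b: grey-blue culture dish, same size, also beyond the amber ones; leave alone
There are look-alikes about, which are no part of the job. There is more than one size of the tongs; the job needs the larger.

How it is judged:
On the way, in this order (a step that is already met when the one before it is completed fails the run):
1. the drawer is pulled out to its stop (within 10 mm) (value of joint drawer above 0.165 m), for 0.2 s.
2. every amber dish lies flat on the floor of the open drawer, let go by the tongs (x of dish_a in the frame of tray_centre between -0.062 and 0.074 m and y of dish_a in the frame of tray_centre between -0.088 and 0.088 m and z of each of dish_a, dish_b, dish_c in the frame of tray_centre below 0.006 m and angle between each of dish_a, dish_b, dish_c's own z axis and vertical below 0.12 rad and x of dish_b in the frame of tray_centre between -0.062 and 0.074 m and y of dish_b in the frame of tray_centre between -0.088 and 0.088 m and x of dish_c in the frame of tray_centre between -0.062 and 0.074 m and y of dish_c in the frame of tray_centre between -0.088 and 0.088 m and value of joint drawer above 0.12 m and contact force between tongs and dish_a below 0.1 N and contact force between tongs and dish_b below 0.1 N and contact force between tongs and dish_c below 0.1 N), for 0.3 s.
At the end, for the whole second after the job is handed in: every amber dish lies flat on the drawer floor, none on another; drawer shut within 6 mm; tongs flat and still on the white mat, middle within 50 mm of its middle each way, lengthwise along it within 0.4 rad; grey-blue dishes within 30 mm of where they stood (x of dish_a in the frame of tray_centre between -0.062 and 0.074 m and y of dish_a in the frame of tray_centre between -0.088 and 0.088 m and z of each of dish_a, dish_b, dish_c in the frame of tray_centre below 0.006 m and angle between each of dish_a, dish_b, dish_c, tongs's own z axis and vertical below 0.12 rad and x of dish_b in the frame of tray_centre between -0.062 and 0.074 m and y of dish_b in the frame of tray_centre between -0.088 and 0.088 m and x of dish_c in the frame of tray_centre between -0.062 and 0.074 m and y of dish_c in the frame of tray_centre between -0.088 and 0.088 m and value of joint drawer below 0.006 m and x of tongs in the frame of mat between -0.05 and 0.05 m and y of tongs in the frame of mat between -0.05 and 0.05 m and z of tongs in the frame of mat between -0.002 and 0.012 m and angle between the x axis of tongs and the x axis of mat, either way round below 0.4 rad and linear speed of tongs below 0.02 m/s and distance of each of grey_a, grey_b from where it was at the start of the episode below 0.03 m); the robot touches nothing.
It fails at once if the gripper or arm touches an amber dish (contact force between any of the fingers, the arm and dish_a above 0.5 N or contact force between any of the fingers, the arm and dish_b above 0.5 N or contact force between any of the fingers, the arm and dish_c above 0.5 N).
It fails at once if a grey-blue dish is moved by more than 30 mm (distance of any of grey_a, grey_b from where it was at the start of the episode above 0.03 m).
Of dish_a, dish_b, dish_c only 2 to 3 are there at a start; the rules pass over those that are not, and their reading is None.
At some moment in a run one of dish_a, dish_b, dish_c may be knocked a few centimetres aside while the robot is not near it.
It also fails if it takes over 210 s, if anything falls off the work surface, if the arm or the gripper's body presses on something with over 40 N, if the wrist force passes 120 N, or if a joint passes its speed limit or range.

## Working session

There is one attempt and no reset: what is moved stays moved. The work goes in short steps, Python scripts to look and compute and a tool call to move; the robot and the scene stay as the last step left them, time stands still between calls to the robot, and variables do not carry over. Pictures are saved under pics/ and viewed, at most 14 in all, crops included, and the job is handed in when it is done.

Besides the shell and the picture viewer there is one more tool, called after "Request:" in YAML: its name, and indented under it one key for each argument. carry_out: Moves the arm, as the interface text tells. Shift numbers are shares of 0.2 m and turn numbers shares of pi/2 rad, none past 1 either way. Its arguments: {"type":"object","properties":{"gripper":{"type":"array"},"translation":{"type":"array"},"delta_rot":{"type":"array"},"newtons":{"type":"number"}},"required":["gripper","translation","delta_rot"]}

```bash
ls; mkdir -p pics
cat > h.py <<'E'
import numpy as np, cv2
from scipy.spatial.transform import Rotation as Ro
from plant import manip, imaging, ticket, spot_in, outline_of
def shot(name):
    s=manip.observe(); p=imaging.read_camera(name)
    if name=="wrist":
        T=np.eye(4); T[:3,:3]=Ro.from_rotvec(s["eef_rot"]).as_matrix(); T[:3,3]=s["tcp_pos"]
        p["W"]=T@np.array(p["tool_from_camera"])
    else:
        W=np.eye(4); R=np.array(p["R"]); W[:3,:3]=R.T; W[:3,3]=-R.T@np.array(p["t"]); p["W"]=W
    return p
def save(p,fn): cv2.imwrite("pics/"+fn,np.ascontiguousarray(p["frame"][:,:,::-1]))
def tow(p,xyz): return (p["W"]@np.append(xyz,1))[:3]
def rays(p,uv):
    K=np.array([[p["fx"],0,p["cx"]],[0,p["fy"],p["cy"]],[0,0,1]])
    return cv2.undistortPoints(np.array(uv,float).reshape(-1,1,2),K,np.array([p["k1"],0,0,0.])).reshape(-1,2)
def cloud(p,mask):
    v,u=np.nonzero(mask&(p["depth"]>0)); z=p["depth"][v,u]
    r=rays(p,np.c_[u,v]); X=np.c_[r*z[:,None],z]
    return X@p["W"][:3,:3].T+p["W"][:3,3]
def onplane(p,uv,h):
    r=rays(p,uv); d=np.c_[r,np.ones(len(r))]@p["W"][:3,:3].T; o=p["W"][:3,3]
    return o+d*((h-o[2])/d[:,2])[:,None]
def proj(p,X):
    c=np.linalg.inv(p["W"])@np.append(X,1); x,y=c[:2]/c[2]; f=1+p["k1"]*(x*x+y*y)
    return np.array([p["fx"]*x*f+p["cx"],p["fy"]*y*f+p["cy"]])
def st():
    s=manip.observe(); print({k:np.round(s[k],3).tolist() for k in("time","joints","tcp_pos","eef_rot","ft_force","gripper_width","grasp_force")})
    print("R",np.round(Ro.from_rotvec(s["eef_rot"]).as_matrix(),3).tolist())
E
python3 - <<'E'
from h import *
st()
for n in("scene","side"):
    p=shot(n); save(p,n+"0.png"); print(n,p["W"][:3,3].round(2))
    for k in("drawer_handle","incubator","tongs","tongs_grips","tongs_tail","tongs_jaws","dish_a","grey_a","mat"):
        print(k,[(round(d["score"],2),tow(p,d["xyz"]).round(3).tolist(),proj(p,tow(p,d["xyz"])).astype(int).tolist()) for d in spot_in(k,p)][:7])
E
```

```text
pics
{'time': 0.0, 'joints': [-1.221, 0.334, 0.04, 1.466, -0.013, 1.343, -0.059], 'tcp_pos': [0.282, 0.585, 0.404], 'eef_rot': [-0.699, -3.063, 0.002], 'ft_force': [-0.041, -0.295, 0.166], 'gripper_width': 0.087, 'grasp_force': 0.0}
R [[-0.901, 0.434, -0.001], [0.434, 0.901, -0.001], [-0.0, -0.002, -1.0]]
scene [-0.22 -0.53  1.28]
drawer_handle [(0.8, [0.642, -0.323, 0.038], [495, 337])]
incubator [(0.61, [0.719, -0.328, 0.07], [515, 313])]
tongs [(0.79, [0.513, 0.228, 0.024], [309, 255])]
tongs_grips [(0.62, [0.515, 0.225, 0.023], [310, 255])]
tongs_tail [(0.61, [0.432, 0.053, 0.013], [333, 308]), (0.59, [0.514, 0.228, 0.023], [309, 255]), (0.45, [0.715, -0.33, 0.07], [515, 314])]
tongs_jaws [(0.6, [0.514, 0.227, 0.028], [310, 254])]
dish_a [(0.92, [0.433, 0.051, 0.013], [334, 308]), (0.67, [0.499, -0.075, 0.013], [386, 321]), (0.64, [0.565, 0.015, 0.01], [376, 288])]
grey_a [(0.86, [0.677, -0.019, 0.016], [410, 271]), (0.58, [0.683, 0.105, 0.012], [379, 248])]
mat [(0.63, [0.508, 0.25, 0.001], [302, 257])]
side [-0.17  1.84  0.88]
drawer_handle []
incubator [(0.77, [0.759, -0.199, 0.07], [322, 192])]
tongs [(0.79, [0.523, 0.236, 0.022], [330, 257]), (0.61, [0.378, 0.741, 0.014], [300, 350])]
tongs_grips [(0.92, [0.382, 0.738, 0.012], [299, 350]), (0.85, [0.523, 0.241, 0.021], [330, 258])]
tongs_tail [(0.67, [0.549, 0.243, 0.024], [323, 256]), (0.62, [0.523, 0.237, 0.022], [330, 257]), (0.61, [0.378, 0.738, 0.016], [301, 349])]
tongs_jaws [(0.75, [0.38, 0.737, 0.01], [300, 350]), (0.7, [0.526, 0.243, 0.022], [329, 258])]
dish_a [(0.52, [0.445, 0.075, 0.019], [370, 244]), (0.36, [0.495, -0.053, 0.01], [369, 231])]
grey_a [(0.61, [0.681, 0.117, 0.012], [304, 238])]
mat [(0.79, [0.504, 0.276, 0.002], [331, 269])]
```

View pics/scene0.png

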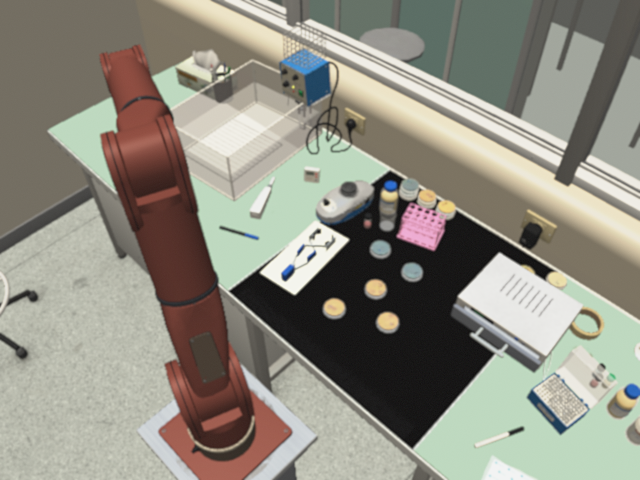

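Run:
```python
from h import *
p=shot("scene")
f=p["frame"][200:400,270:570]
cv2.imwrite("pics/crop0.png",cv2.resize(np.ascontiguousarray(f[:,:,::-1]),(800,533),interpolation=cv2.INTER_CUBIC))
def rect(X,n):
    c,(w,h),a=cv2.minAreaRect(X[:,:2].astype(np.float32)); print(n,len(X),np.round(c,3),round(w,3),round(h,3),round(a,1),"z",np.percentile(X[:,2],[5,50,95]).round(3),np.median(X,0).round(3))
for k in("mat","incubator","tongs","drawer_handle"):
    o=outline_of(k,p)
    for d in o[:2]: rect(cloud(p,d["mask"]),k)
for d in outline_of("dish_a",p)[:4]:
    X=cloud(p,d["mask"]); X=X[X[:,2]>.012]; rect(X,"dish")
X=cloud(p,np.ones((480,640),bool))
# incubator top
m=(abs(X[:,2]-.076)<.004)&(X[:,0]>.5)&(X[:,0]<1)&(X[:,1]<-.1)&(X[:,1]>-.6); rect(X[m],"inctop")
# tongs high points
m=(X[:,2]>.028)&(X[:,2]<.045)&(abs(X[:,1]-.23)<.12)&(abs(X[:,0]-.51)<.15); rect(X[m],"tongs top")
```

```text
mat 2642 [0.52  0.253] 0.275 0.139 6.0 z [-0.003  0.002  0.013] [0.506 0.248 0.002]
incubator 8724 [ 0.769 -0.304] 0.344 0.298 0.5 z [0.009 0.073 0.078] [ 0.719 -0.324  0.073]
tongs 575 [0.517 0.24 ] 0.229 0.075 9.5 z [0.002 0.024 0.038] [0.509 0.228 0.024]
tongs 1782 [ 0.648 -0.314] 0.101 0.277 2.1 z [0.002 0.034 0.051] [ 0.643 -0.326  0.034]
drawer_handle 1824 [ 0.648 -0.319] 0.101 0.266 1.5 z [0.001 0.034 0.051] [ 0.643 -0.32   0.034]
dish 173 [ 0.501 -0.077] 0.053 0.054 77.7 z [0.012 0.014 0.018] [ 0.502 -0.077  0.014]
dish 160 [0.434 0.056] 0.05 0.053 24.1 z [0.012 0.015 0.018] [0.435 0.055 0.015]
dish 158 [0.563 0.019] 0.052 0.052 22.2 z [0.012 0.014 0.018] [0.563 0.019 0.014]
inctop 5069 [ 0.83 -0.35] 0.351 0.49 1.4 z [0.072 0.075 0.079] [ 0.756 -0.326  0.075]
tongs top 268 [0.548 0.245] 0.283 0.093 23.4 z [0.028 0.035 0.04 ] [0.501 0.234 0.035]
```

View pics/crop0.png

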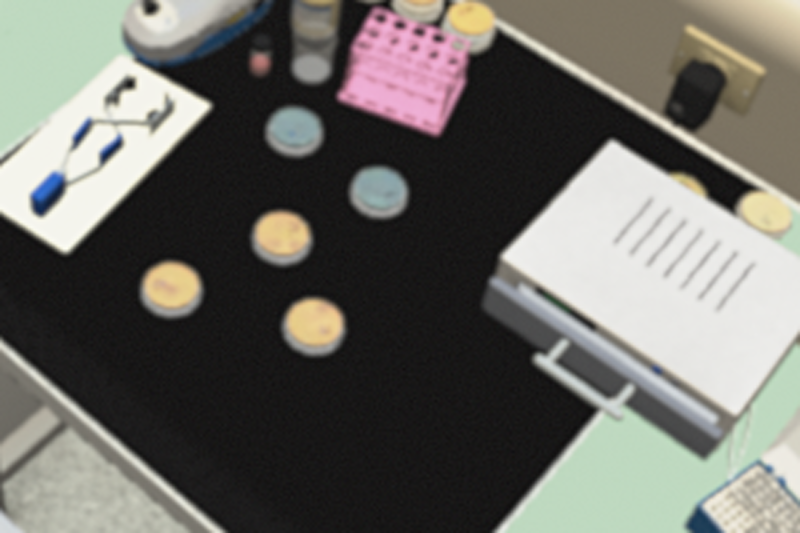

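The scene shows three amber dishes on the bench at (334,308), (376,288) and (387,321). The grey-blue dishes are at (380,249) and (411,271). The amber look-alikes are by the back wall at (428,197), (446,210) and (556,280), so I leave those alone. The large tongs lie on the mat at (309,255) with the tail towards the robot. The look-alike is the smaller tongs, or the pen, at about (238,232). The drawer handle is at (490,342). I go over the handle first and look from close up.

Request:
carry_out:
  gripper: [1,1,1,1,1]
  translation:
    - [-0.7,-0.7,0]
    - [-0.7,-0.7,0]
    - [-0.7,-0.7,0]
    - [-0.7,-0.7,0]
    - [-0.7,-0.7,0]
  delta_rot:
    - [0,0,0.355]
    - [0,0,0.355]
    - [0,0,0.355]
    - [0,0,0.355]
    - [0,0,0.355]

```text
time: 1.8
tcp_pos: [0.3509, 0.3926, 0.4055]
eef_rot: [1.531, 2.741, -0.0]
ft_force: [0.0, 0.7, 0.3]
gripper_width: 0.0873
grasp_force: 0.0
```

Request:
carry_out:
  gripper: [1,1,1,1,1]
  translation:
    - [-0.97,-0.2,0]
    - [-0.97,-0.2,0]
    - [-0.97,-0.2,0]
    - [-0.97,-0.2,0]
    - [-0.97,-0.2,0]
  delta_rot:
    - [0,0,0.355]
    - [0,0,0.355]
    - [0,0,0.355]
    - [0,0,0.355]
    - [0,0,0.355]

```text
time: 2.3
tcp_pos: [0.4196, 0.2074, 0.4053]
eef_rot: [2.227, 2.215, 0.001]
ft_force: [0.1, 0.0, 0.9]
gripper_width: 0.0872
grasp_force: 0.0
```

Request:
carry_out:
  gripper: [1,1,1,1,1]
  translation:
    - [-1,0.35,0]
    - [-1,0.35,0]
    - [-1,0.35,0]
    - [-1,0.35,0]
    - [-1,0.35,0]
  delta_rot:
    - [0,0,0]
    - [0,0,0]
    - [0,0,0]
    - [0,0,0]
    - [0,0,0]

```text
time: 2.8
tcp_pos: [0.4897, 0.0089, 0.4054]
eef_rot: [2.219, 2.221, 0.001]
ft_force: [0.0, 1.3, -0.9]
gripper_width: 0.0871
grasp_force: 0.0
```

Request:
carry_out:
  gripper: [1,1,1,1,1]
  translation:
    - [-1,0.35,0]
    - [-1,0.35,0]
    - [-1,0.35,0]
    - [-1,0.35,0]
    - [-1,0.35,0]
  delta_rot:
    - [0,0,0]
    - [0,0,0]
    - [0,0,0]
    - [0,0,0]
    - [0,0,0]

```text
time: 3.3
tcp_pos: [0.5606, -0.1898, 0.4047]
eef_rot: [2.217, 2.223, -0.003]
ft_force: [0.0, 0.7, 1.2]
gripper_width: 0.0874
grasp_force: 0.0
```

Request:
carry_out:
  gripper: [1,1,1,1]
  translation:
    - [-0.6,0.1,0]
    - [-0.6,0.1,0]
    - [-0.6,0.1,0]
    - [-0.6,0.1,0]
  delta_rot:
    - [0,0,0]
    - [0,0,0]
    - [0,0,0]
    - [0,0,0]

```text
time: 3.7
tcp_pos: [0.5807, -0.3081, 0.4041]
eef_rot: [2.218, 2.225, -0.003]
ft_force: [-0.7, -0.1, 0.1]
gripper_width: 0.0874
grasp_force: 0.0
```

Run:
```python
from h import *
st()
p=shot("wrist"); save(p,"w1.png"); print(p["W"].round(3).tolist())
for k in("drawer_handle","incubator"):
    for d in outline_of(k,p)[:2]:
        X=cloud(p,d["mask"]); print(k,d["score"],len(X),np.percentile(X,[5,50,95],0).round(3).tolist())
X=cloud(p,np.ones((480,640),bool))
for lo,hi in((.035,.048),(.048,.056),(.07,.08)):
    m=(X[:,2]>lo)&(X[:,2]<hi)&(X[:,0]>.5)&(abs(X[:,1]+.33)<.2)
    Y=X[m]
    print(lo,m.sum())
    for a in np.arange(-.5,-.15,.03):
        q=Y[(Y[:,1]>a)&(Y[:,1]<a+.03)]
        if len(q)>5: print("  ",a.round(3),np.percentile(q[:,0],[1,10,50,90,99]).round(4).tolist())
```

```text
{'time': 3.7, 'joints': [-0.172, 0.436, 0.817, 1.477, -0.318, 1.367, 0.666], 'tcp_pos': [0.581, -0.308, 0.404], 'eef_rot': [2.218, 2.225, -0.003], 'ft_force': [-0.7, -0.105, 0.126], 'gripper_width': 0.087, 'grasp_force': 0.0}
R [[-0.003, 1.0, -0.001], [1.0, 0.003, -0.002], [-0.002, -0.001, -1.0]]
[[1.0, 0.003, -0.0, 0.58], [0.003, -0.962, -0.274, -0.233], [-0.001, 0.274, -0.962, 0.383], [0.0, 0.0, 0.0, 1.0]]
drawer_handle 0.71 6940 [[0.606, -0.399, 0.005], [0.645, -0.298, 0.044], [0.669, -0.201, 0.051]]
incubator 0.71 54442 [[0.643, -0.37, 0.041], [0.734, -0.273, 0.075], [0.85, -0.192, 0.077]]
0.035 3391
   -0.5 [0.5696, 0.5764, 0.6011, 0.6393, 0.6534]
   -0.41 [0.6433, 0.6436, 0.6438, 0.6441, 0.6494]
   -0.38 [0.603, 0.6057, 0.6212, 0.6433, 0.6438]
   -0.35 [0.6024, 0.6034, 0.6086, 0.643, 0.6443]
   -0.32 [0.6021, 0.6031, 0.6086, 0.6427, 0.6433]
   -0.29 [0.6024, 0.6051, 0.6283, 0.8998, 0.9042]
   -0.26 [0.6411, 0.6415, 0.6424, 0.8982, 0.9007]
   -0.23 [0.6411, 0.6411, 0.6413, 0.6418, 0.6535]
   -0.2 [0.641, 0.6412, 0.6574, 0.659, 0.6617]
0.048 2860
   -0.5 [0.5693, 0.5731, 0.6053, 
[... 262 characters left out ...]
45]
   -0.29 [0.6427, 0.6436, 0.648, 0.6526, 0.6541]
   -0.26 [0.6416, 0.6432, 0.6473, 0.6518, 0.653]
   -0.23 [0.6412, 0.6424, 0.6469, 0.6516, 0.653]
   -0.2 [0.6414, 0.6427, 0.6476, 0.6571, 0.6583]
0.07 46200
   -0.47 [0.6604, 0.6622, 0.6745, 0.6867, 0.6908]
   -0.44 [0.66, 0.662, 0.6722, 0.6831, 0.6864]
   -0.41 [0.6594, 0.6619, 0.7287, 0.7444, 0.7478]
   -0.38 [0.6604, 0.6895, 0.7385, 0.834, 0.8637]
   -0.35 [0.6606, 0.6776, 0.7568, 0.8433, 0.8646]
   -0.32 [0.66, 0.6765, 0.7563, 0.843, 0.8641]
   -0.29 [0.6584, 0.6751, 0.7546, 0.8427, 0.864]
   -0.26 [0.6576, 0.6738, 0.7535, 0.8416, 0.8634]
   -0.23 [0.659, 0.6755, 0.7525, 0.8376, 0.8589]
   -0.2 [0.6585, 0.6755, 0.7533, 0.8348, 0.8543]
```

Request:
carry_out:
  gripper: [0.28,0.28,0.28,0.28,0.28]
  translation:
    - [-0.07,0.133,0]
    - [-0.07,0.133,0.2]
    - [-0.07,0.133,0.4]
    - [-0.07,0.133,0.4]
    - [-0.07,0.133,0.4]
  delta_rot:
    - [0,0,0]
    - [0,0,0]
    - [0,0,0]
    - [0,0,0]
    - [0,0,0]
  newtons: 30

```text
time: 4.35
tcp_pos: [0.6081, -0.3177, 0.3255]
eef_rot: [-2.211, -2.23, -0.001]
ft_force: [-0.3, -0.9, 1.1]
gripper_width: 0.0547
grasp_force: 0.0
```

Run:
```python
from h import *
st()
p=shot("wrist"); save(p,"w2.png")
X=cloud(p,np.ones((480,640),bool))
m=(X[:,2]>.032)&(X[:,2]<.048)&(X[:,0]>.595)&(X[:,0]<.62)&(abs(X[:,1]+.33)<.1); print(np.percentile(X[m],[1,10,50,90,99],0).round(4).tolist())
```

```text
{'time': 4.35, 'joints': [-0.119, 0.552, 0.772, 1.494, -0.395, 1.258, 0.71], 'tcp_pos': [0.608, -0.318, 0.325], 'eef_rot': [-2.211, -2.23, -0.001], 'ft_force': [-0.268, -0.895, 1.057], 'gripper_width': 0.055, 'grasp_force': 0.0}
R [[-0.009, 1.0, -0.0], [1.0, 0.009, 0.001], [0.001, -0.0, -1.0]]
[[0.6025, -0.3659, 0.0401], [0.6035, -0.3567, 0.0419], [0.6082, -0.3146, 0.044], [0.6132, -0.2779, 0.0453], [0.6195, -0.2701, 0.0461]]
```

Request:
carry_out:
  gripper: [0.28,0.28,0.28,0.28,0.28]
  translation:
    - [0,0,0]
    - [0,0,0]
    - [0,0,0.1]
    - [0,0,0.2]
    - [0,0,0.3]
  delta_rot:
    - [0,0,0]
    - [0,0,0]
    - [0,0,0]
    - [0,0,0]
    - [0,0,0]

```text
time: 4.9
tcp_pos: [0.6079, -0.3194, 0.2654]
eef_rot: [2.213, 2.228, 0.002]
ft_force: [-0.8, 0.2, 0.5]
gripper_width: 0.025
grasp_force: 0.0
```

Request:
carry_out:
  gripper: [0.28,0.28,0.28,0,0]
  translation:
    - [0,0,0.12]
    - [0,0,0.24]
    - [0,0,0.31]
    - [0,0,0.31]
    - [0,0,0.31]
  delta_rot:
    - [0,0,0]
    - [0,0,0]
    - [0,0,0]
    - [0,0,0]
    - [0,0,0]

```text
time: 5.4
tcp_pos: [0.6079, -0.3197, 0.2039]
eef_rot: [2.213, 2.228, 0.0]
ft_force: [0.1, -0.7, 0.2]
gripper_width: 0.0153
grasp_force: 0.0
```

Request:
carry_out:
  gripper: [0,0,0,0,0]
  translation:
    - [0,0,0]
    - [0,0,0]
    - [0,-0.1,0]
    - [0,-0.2,0]
    - [0,-0.3,0]
  delta_rot:
    - [0,0,0]
    - [0,0,0]
    - [0,0,0]
    - [0,0,0]
    - [0,0,0]

```text
time: 5.9
tcp_pos: [0.5479, -0.3203, 0.2043]
eef_rot: [2.211, 2.226, 0.002]
ft_force: [3.5, -2.3, 3.5]
gripper_width: 0.0099
grasp_force: 30.0
```

Request:
carry_out:
  gripper: [0,0,0,0,0]
  translation:
    - [0,-0.12,0]
    - [0,-0.24,0]
    - [0,-0.36,0]
    - [0,-0.48,0]
    - [0,-0.57,0]
  delta_rot:
    - [0,0,0]
    - [0,0,0]
    - [0,0,0]
    - [0,0,0]
    - [0,0,0]

```text
time: 6.4
tcp_pos: [0.4341, -0.3215, 0.2045]
eef_rot: [2.21, 2.223, 0.004]
ft_force: [59.3, -5.9, -35.6]
gripper_width: 0.0115
grasp_force: 29.9
```

Request:
carry_out:
  gripper: [0.28,0.28,0.28,0.28,0.28]
  translation:
    - [0,0,0]
    - [0,0,0]
    - [0,0,0]
    - [0,0,-0.2]
    - [0,0,-0.4]
  delta_rot:
    - [0,0,0]
    - [0,0,0]
    - [0,0,0]
    - [0,0,0]
    - [0,0,0]

```text
time: 6.9
tcp_pos: [0.4331, -0.3204, 0.283]
eef_rot: [-2.213, -2.227, 0.004]
ft_force: [0.8, 0.6, 0.0]
gripper_width: 0.0242
grasp_force: 0.0
```

Request:
carry_out:
  gripper: [1,1,1,1,1]
  translation:
    - [0,0.6,-0.6]
    - [0,0.6,-0.6]
    - [0,0.6,-0.6]
    - [0,0.6,-0.6]
    - [0,0.6,-0.6]
  delta_rot:
    - [0,0,0]
    - [0,0,0]
    - [0,0,0]
    - [0,0,0]
    - [0,0,0]

```text
time: 7.4
tcp_pos: [0.5559, -0.3191, 0.4043]
eef_rot: [2.209, 2.23, -0.0]
ft_force: [-0.7, -0.4, -0.0]
gripper_width: 0.0563
grasp_force: 0.0
```

Run:
```python
from h import *
st()
p=shot("wrist"); save(p,"w3.png")
X=cloud(p,np.ones((480,640),bool))
def pr(n,m): print(n,m.sum(),np.percentile(X[m],[1,10,50,90,99],0).round(4).tolist())
b=(X[:,0]>.38)&(X[:,0]<.68)&(abs(X[:,1]+.33)<.16)
pr("floor",b&(abs(X[:,2]-.006)<.0025))
pr("front",b&(abs(X[:,2]-.050)<.004)&(X[:,0]<.52))
pr("bar",b&(abs(X[:,2]-.042)<.005)&(X[:,0]<.455))
pr("rim",b&(abs(X[:,2]-.0105)<.0015))
pr("inc",(abs(X[:,2]-.076)<.003)&(X[:,0]>.64)&(X[:,0]<.7)&(X[:,1]<-.1))
```

```text
{'time': 7.4, 'joints': [-0.182, 0.403, 0.849, 1.523, -0.306, 1.351, 0.702], 'tcp_pos': [0.556, -0.319, 0.404], 'eef_rot': [2.209, 2.23, -0.0], 'ft_force': [-0.711, -0.4, -0.026], 'gripper_width': 0.056, 'grasp_force': 0.0}
R [[-0.009, 1.0, 0.002], [1.0, 0.009, -0.002], [-0.002, 0.002, -1.0]]
floor 34820 [[0.4842, -0.4329, 0.0038], [0.5016, -0.4004, 0.0046], [0.5739, -0.3033, 0.0055], [0.6504, -0.2222, 0.0066], [0.668, -0.2056, 0.0077]]
front 2668 [[0.438, -0.3799, 0.0462], [0.4722, -0.3577, 0.0484], [0.4772, -0.275, 0.0501], [0.4819, -0.2049, 0.0512], [0.4831, -0.1897, 0.0521]]
bar 1294 [[0.4312, -0.3684, 0.039], [0.4332, -0.3598, 0.0412], [0.4386, -0.3182, 0.0438], [0.4461, -0.2806, 0.0453], [0.4539, -0.2726, 0.0462]]
rim 1073 [[0.4818, -0.4855, 0.009], [0.4835, -0.4363, 0.0092], [0.6107, -0.2641, 0.0098], [0.6706, -0.2027, 0.0108], [0.6718, -0.1951, 0.0117]]
inc 10408 [[0.6591, -0.3964, 0.0733], [0.6624, -0.3582, 0.0744], [0.6781, -0.2715, 0.0754], [0.6956, -0.2003, 0.0764], [0.6996, -0.1857, 0.0771]]
```

View pics/w3.png

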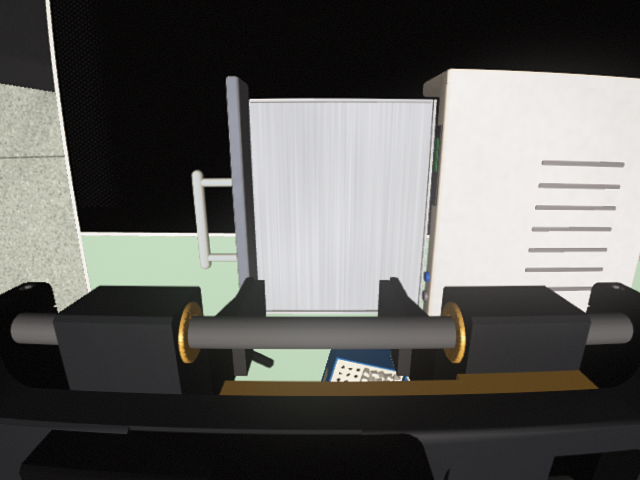

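The wrist view shows the drawer out, with its floor spanning (250,100) to (435,310), clear and empty. Next I go to the tongs.

Request:
carry_out:
  gripper: [1,1,1,1,1]
  translation:
    - [1,-0.1,0]
    - [1,-0.1,0]
    - [1,-0.1,0]
    - [1,-0.1,0]
    - [1,-0.1,0]
  delta_rot:
    - [0,0,0]
    - [0,0,0]
    - [0,0,0]
    - [0,0,0]
    - [0,0,0]

```text
time: 7.95
tcp_pos: [0.5311, -0.1129, 0.4008]
eef_rot: [-2.2, -2.236, -0.001]
ft_force: [0.4, 0.5, -0.3]
gripper_width: 0.0862
grasp_force: 0.0
```

Request:
carry_out:
  gripper: [1,1,1,1,1]
  translation:
    - [1,-0.1,0]
    - [1,-0.1,0]
    - [1,-0.1,0]
    - [1,-0.1,0]
    - [1,-0.1,0]
  delta_rot:
    - [0,0,0]
    - [0,0,0]
    - [0,0,0]
    - [0,0,0]
    - [0,0,0]

```text
time: 8.45
tcp_pos: [0.5088, 0.0862, 0.4009]
eef_rot: [-2.202, -2.237, 0.002]
ft_force: [-0.6, 0.7, -0.6]
gripper_width: 0.0873
grasp_force: 0.0
```

Request:
carry_out:
  gripper: [1,1,1,1,1]
  translation:
    - [0.6,-0.08,0]
    - [0.6,-0.08,0]
    - [0.6,-0.08,0]
    - [0.6,-0.08,0]
    - [0.6,-0.08,0]
  delta_rot:
    - [0,0,0]
    - [0,0,0]
    - [0,0,0]
    - [0,0,0]
    - [0,0,0]

```text
time: 8.95
tcp_pos: [0.4938, 0.1985, 0.4016]
eef_rot: [2.214, 2.228, -0.004]
ft_force: [0.2, -0.6, 0.4]
gripper_width: 0.087
grasp_force: 0.0
```

```bash
cat >> h.py <<'E'
def tongs(p, z0=0.003, roi=None, verbose=True):
    """pose of tongs from cloud: tail block / grips are saturated blue"""
    hsv=cv2.cvtColor(np.ascontiguousarray(p["frame"]),cv2.COLOR_RGB2HSV)
    m=(hsv[:,:,0]>100)&(hsv[:,:,0]<130)&(hsv[:,:,1]>130)&(hsv[:,:,2]>60)
    X=cloud(p,m)
    X=X[(X[:,2]>z0+.008)&(X[:,2]<z0+.1)]
    if roi is not None: X=X[np.linalg.norm(X[:,:2]-np.array(roi),axis=1)<.16]
    # cluster
    im=np.zeros((600,800),np.uint8); ij=np.c_[((X[:,1]+.6)*500).astype(int),((X[:,0])*500).astype(int)]
    im[ij[:,0].clip(0,599),ij[:,1].clip(0,799)]=255; im=cv2.dilate(im,np.ones((3,3)))
    n,lab=cv2.connectedComponents(im); l=lab[ij[:,0].clip(0,599),ij[:,1].clip(0,799)]
    out=[]
    for i in range(1,n):
        Y=X[l==i]
        if len(Y)<30: continue
        T=Y[Y[:,2]>np.percentile(Y[:,2],90)-.004]
        c,(w,h),a=cv2.minAreaRect(T[:,:2].astype(np.float32)); out.append((len(Y),np.round(c,4).tolist(),round(w,4),round(h,4),round(a,1),round(float(np.percentile(Y[:,2],90)),4)))
        if verbose: print("blue",out[-1])
    return out
E
python3 - <<'E'
from h import *
st()
p=shot("wrist"); save(p,"w4.png")
tongs(p)
X=cloud(p,(p["frame"].min(2)>190)); X=X[(abs(X[:,2]-.003)<.004)&(abs(X[:,1]-.25)<.12)]
print("mat",cv2.minAreaRect(X[:,:2].astype(np.float32)),len(X))
for k in("mat","tongs"):
    for d in outline_of(k,p)[:1]:
        Y=cloud(p,d["mask"]); print(k,d["score"],cv2.minAreaRect(Y[:,:2].astype(np.float32)),np.percentile(Y[:,2],[5,50,95]).round(3))
E
```

```text
{'time': 8.95, 'joints': [-0.988, 0.092, 0.561, 1.779, -0.05, 1.287, -0.408], 'tcp_pos': [0.494, 0.199, 0.402], 'eef_rot': [2.214, 2.228, -0.004], 'ft_force': [0.188, -0.597, 0.432], 'gripper_width': 0.087, 'grasp_force': 0.0}
R [[-0.006, 1.0, -0.002], [1.0, 0.006, -0.002], [-0.002, -0.002, -1.0]]
blue (739, [0.4284, 0.2312], 0.0424, 0.0174, 8.2, 0.0383)
blue (176, [0.5156, 0.2228], 0.0352, 0.0045, 2.7, 0.0384)
blue (198, [0.5103, 0.2625], 0.036, 0.0049, 13.8, 0.0382)
mat ((0.377439022064209, 0.25853365659713745), (0.5521941781044006, 0.23239225149154663), 2.87259840965271) 27496
mat 0.94 ((0.5192024111747742, 0.25045570731163025), (0.26357850432395935, 0.13202139735221863), 6.55471134185791) [0.001 0.003 0.004]
tongs 0.89 ((0.5104761719703674, 0.23936554789543152), (0.22642624378204346, 0.07370168715715408), 7.968076229095459) [0.002 0.028 0.038]
```

View pics/w4.png

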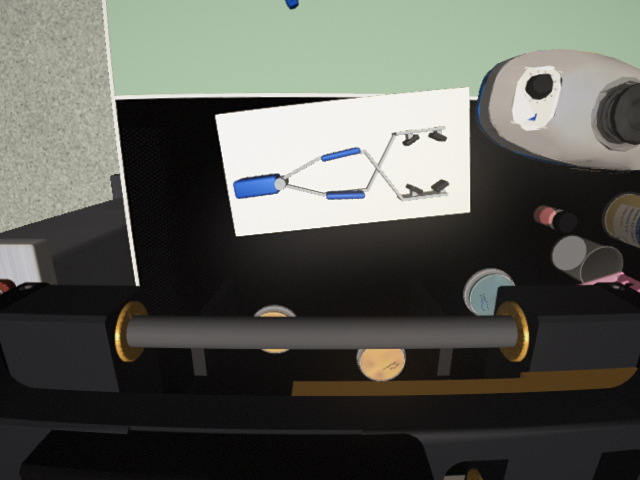

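The wrist view shows the large tongs on the mat: tail at (260,187), grips at (340,155) and (345,195), jaws at (425,165). The small look-alike is at the top, at (292,3).

Request:
carry_out:
  gripper: [1,1,1,1,1]
  translation:
    - [0.22,0.095,0.3]
    - [0.22,0.095,0.3]
    - [0.22,0.095,0.3]
    - [0.22,0.095,0.3]
    - [0.22,0.095,0.3]
  delta_rot:
    - [0,0,-0.36]
    - [0,0,-0.36]
    - [0,0,-0.36]
    - [0,0,-0.36]
    - [0,0,-0.36]

```text
time: 9.6
tcp_pos: [0.5132, 0.2427, 0.3425]
eef_rot: [1.504, 2.758, -0.001]
ft_force: [0.1, -0.7, 0.2]
gripper_width: 0.0873
grasp_force: 0.0
```

Request:
carry_out:
  gripper: [1,1,1,1,1]
  translation:
    - [0,0,0.15]
    - [0,0,0.15]
    - [0,0,0.15]
    - [0,0,0.15]
    - [0,0,0.15]
  delta_rot:
    - [0,0,-0.36]
    - [0,0,-0.36]
    - [0,0,-0.36]
    - [0,0,-0.36]
    - [0,0,-0.36]

```text
time: 10.1
tcp_pos: [0.5131, 0.243, 0.313]
eef_rot: [0.68, 3.067, 0.0]
ft_force: [-0.1, 0.2, 0.2]
gripper_width: 0.087
grasp_force: 0.0
```

Request:
carry_out:
  gripper: [1,1,1,1,1]
  translation:
    - [0,0,0]
    - [0,0,0]
    - [0,0,0]
    - [0,0,0]
    - [0,0,0]
  delta_rot:
    - [0,0,-0.36]
    - [0,0,-0.36]
    - [0,0,-0.36]
    - [0,0,-0.36]
    - [0,0,-0.36]

```text
time: 10.6
tcp_pos: [0.513, 0.2434, 0.313]
eef_rot: [-0.201, 3.135, 0.0]
ft_force: [0.3, -0.6, 0.8]
gripper_width: 0.0871
grasp_force: 0.0
```

```bash
cat >> h.py <<'E'
def to(x,y,z,yawy):
    """shares needed to bring TCP to x,y,z with tool y axis at yaw (deg), pointing down"""
    s=manip.observe(); R=Ro.from_rotvec(s["eef_rot"]).as_matrix()
    a=np.radians(yawy); ty=np.array([np.cos(a),np.sin(a),0]); tz=np.array([0,0,-1.]); T=np.c_[np.cross(ty,tz),ty,tz]
    d=R.T@(np.array([x,y,z])-s["tcp_pos"]); r=Ro.from_matrix(R.T@T).as_rotvec()
    print("now",np.round(s["tcp_pos"],4),"yawy",round(np.degrees(np.arctan2(R[1,1],R[0,1])),2),"-> shift",(d/.2).round(3).tolist(),"rot",(r/(np.pi/2)).round(3).tolist(),"j",np.round(s["joints"],2).tolist(),"F",np.round(s["ft_force"],1).tolist(),"w",round(s["gripper_width"],4))
E
python3 - <<'E'
from h import *
to(.513,.2427,.190,97.8)
E
```

```text
now [0.513  0.2434 0.313 ] yawy 97.33 -> shift [0.0, -0.004, 0.615] rot [0.0, 0.0, -0.005] j [-0.81, 0.24, 0.34, 1.8, -0.09, 1.12, 1.25] F [0.3, -0.6, 0.8] w 0.0871
```

Request:
carry_out:
  gripper: [1,1,1,1,1]
  translation:
    - [0,0,0.15]
    - [0,0,0.3]
    - [0,0,0.45]
    - [0,0,0.55]
    - [0,0,0.615]
  delta_rot:
    - [0,0,0]
    - [0,0,0]
    - [0,0,0]
    - [0,0,0]
    - [0,0,0]

```text
time: 11.1
tcp_pos: [0.5124, 0.2435, 0.1882]
eef_rot: [0.197, -3.134, 0.002]
ft_force: [0.2, -0.3, 0.9]
gripper_width: 0.0871
grasp_force: 0.0
```

Request:
carry_out:
  gripper: [0.2,0.2,0.2,0.2,0.2]
  translation:
    - [0,0,0]
    - [0,0,0]
    - [0,0,0]
    - [0,0,0]
    - [0,0,0]
  delta_rot:
    - [0,0,0]
    - [0,0,0]
    - [0,0,0]
    - [0,0,0]
    - [0,0,0]
  newtons: 40

```text
time: 11.6
tcp_pos: [0.513, 0.2442, 0.1905]
eef_rot: [-0.207, 3.134, 0.001]
ft_force: [-0.1, -0.5, -0.7]
gripper_width: 0.0551
grasp_force: 0.0
```

Request:
carry_out:
  gripper: [0.2,0.2,0.2,0.2,0.2]
  translation:
    - [0,0,0]
    - [0,0,0]
    - [0,0,0]
    - [0,0,0]
    - [0,0,0]
  delta_rot:
    - [0,0,0]
    - [0,0,0]
    - [0,0,0]
    - [0,0,0]
    - [0,0,0]

```text
time: 12.1
tcp_pos: [0.5133, 0.2441, 0.1903]
eef_rot: [-0.207, 3.133, 0.001]
ft_force: [2.7, -0.1, 5.7]
gripper_width: 0.0297
grasp_force: 40.0
```

Request:
carry_out:
  gripper: [0.2,0.2,0.2,0.2,0.2]
  translation:
    - [0,0,-0.1]
    - [0,0,-0.2]
    - [0,0,-0.3]
    - [0,0,-0.4]
    - [0,0,-0.5]
  delta_rot:
    - [0,0,0]
    - [0,0,0]
    - [0,0,0]
    - [0,0,0]
    - [0,0,0]

```text
time: 12.6
tcp_pos: [0.5121, 0.2439, 0.2897]
eef_rot: [0.208, -3.133, 0.001]
ft_force: [0.4, 0.1, -1.8]
gripper_width: 0.0296
grasp_force: 40.0
```

Run:
```python
from h import *
st()
p=shot("wrist"); save(p,"w5.png"); tongs(p,.08)
q=shot("scene")
for d in spot_in("dish_a",q): print(d["score"],tow(q,d["xyz"]).round(3))
```

```text
{'time': 12.6, 'joints': [-0.81, 0.262, 0.334, 1.822, -0.097, 1.075, 1.263], 'tcp_pos': [0.512, 0.244, 0.29], 'eef_rot': [0.208, -3.133, 0.001], 'ft_force': [0.39, 0.109, -1.805], 'gripper_width': 0.03, 'grasp_force': 39.999}
R [[-0.991, -0.132, -0.002], [-0.132, 0.991, -0.001], [0.002, -0.001, -1.0]]
blue (5865, [0.4239, 0.2302], 0.0434, 0.0177, 8.2, 0.1378)
blue (380, [0.5013, 0.2298], 0.0134, 0.0053, 10.4, 0.1375)
blue (176, [0.5268, 0.2346], 0.008, 0.0052, 8.3, 0.1376)
blue (364, [0.4976, 0.2544], 0.0145, 0.0051, 8.6, 0.1375)
blue (165, [0.5234, 0.2579], 0.0086, 0.0053, 4.8, 0.1375)
0.82 [0.426 0.082 0.014]
0.74 [ 0.496 -0.077  0.01 ]
```

View pics/w5.png

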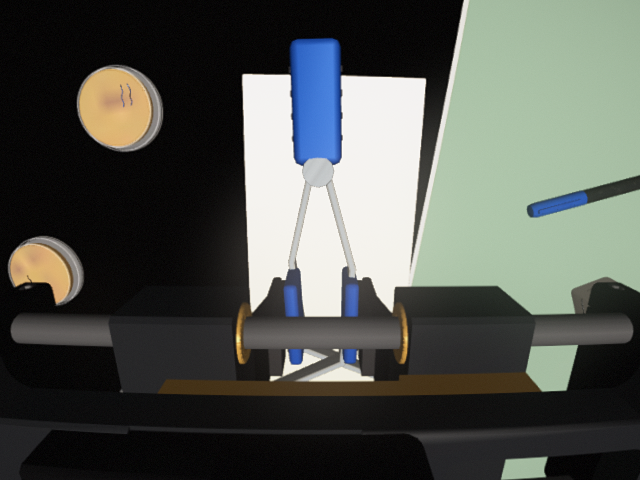

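The wrist view shows the tongs held by their grips with the tail at (316,100). One amber dish is at (120,108), apparently knocked aside, and another is at (45,270).

```bash
cat >> h.py <<'E'
def amber(p,zlo=.005,zhi=.032):
    hsv=cv2.cvtColor(np.ascontiguousarray(p["frame"]),cv2.COLOR_RGB2HSV)
    m=((hsv[:,:,0]>8)&(hsv[:,:,0]<28)&(hsv[:,:,1]>70)&(hsv[:,:,2]>110)).astype(np.uint8)
    m=cv2.morphologyEx(m,cv2.MORPH_OPEN,np.ones((3,3)))
    n,lab,stt,_=cv2.connectedComponentsWithStats(m); out=[]
    for i in range(1,n):
        if stt[i,4]<80: continue
        X=cloud(p,lab==i)
        if not len(X): continue
        z=np.median(X[:,2])
        if not zlo<z<zhi: continue
        c,r=cv2.minEnclosingCircle(X[abs(X[:,2]-z)<.006][:,:2].astype(np.float32))
        e=cv2.minAreaRect(X[:,:2].astype(np.float32))
        border=stt[i,0]<3 or stt[i,1]<3
        out.append((np.round(c,4).tolist(),round(r,4),np.round(e[0],4).tolist(),np.round(e[1],3).tolist(),round(float(z),4),stt[i].tolist()))
        print("amber",out[-1])
    return out
E
python3 - <<'E'
from h import *
p=shot("wrist"); amber(p)
print("scene"); q=shot("scene"); amber(q)
print("side"); q=shot("side"); amber(q)
to(.563,.111,.29,8)
E
```

```text
amber ([0.4313, 0.0868], 0.0273, [0.4311, 0.0866], [0.051, 0.054], 0.014, [78, 67, 73, 77, 4387])
amber ([0.5661, 0.0205], 0.0274, [0.5417, 0.083], [0.051, 0.188], 0.0141, [9, 242, 61, 59, 2278])
scene
amber ([0.9524, 0.1339], 0.0308, [0.9612, 0.1371], [0.084, 0.054], 0.0273, [419, 190, 17, 12, 172])
amber ([0.9535, 0.062], 0.0308, [0.9705, 0.0681], [0.096, 0.052], 0.027, [438, 200, 17, 13, 178])
amber ([0.5646, 0.0215], 0.0292, [0.5708, 0.0233], [0.069, 0.055], 0.0129, [366, 279, 20, 17, 258])
amber ([0.4301, 0.0866], 0.0297, [0.4335, 0.0908], [0.068, 0.052], 0.0129, [315, 294, 20, 17, 274])
amber ([0.871, -0.4779], 0.0505, [0.8703, -0.4896], [0.07, 0.101], 0.0208, [572, 308, 32, 29, 246])
amber ([0.5055, -0.0763], 0.0297, [0.5083, -0.0723], [0.066, 0.052], 0.0122, [378, 312, 20, 18, 286])
side
amber ([0.4262, 0.0896], 0.0342, [0.4362, 0.0689], [0.05, 0.109], 0.0121, [366, 245, 15, 8, 106])
now [0.5122 0.2439 0.2883] yawy 97.6 -> shift [-0.164, -0.692, -0.008] rot [-0.002, -0.001, 0.996] j [-0.81, 0.26, 0.33, 1.82, -0.1, 1.07, 1.26] F [0.4, 0.0, -1.2] w 0.0296
```

Request:
carry_out:
  gripper: [0.2,0.2,0.2,0.2,0.2]
  translation:
    - [-0.17,-0.726,0]
    - [-0.17,-0.726,0]
    - [-0.17,-0.726,0]
    - [-0.17,-0.726,0]
    - [-0.17,-0.726,0]
  delta_rot:
    - [0,0,0.36]
    - [0,0,0.36]
    - [0,0,0.36]
    - [0,0,0.36]
    - [0,0,0.36]

```text
time: 13.4
tcp_pos: [0.5656, 0.1031, 0.2885]
eef_rot: [-0.682, -3.065, 0.002]
ft_force: [-0.6, 1.2, -2.1]
gripper_width: 0.0296
grasp_force: 40.0
```

Request:
carry_out:
  gripper: [0.2,0.2,0.2,0.2,0.2]
  translation:
    - [0,0,0]
    - [0,0,0]
    - [0,0,0]
    - [0,0,0]
    - [0,0,0]
  delta_rot:
    - [0,0,0.36]
    - [0,0,0.36]
    - [0,0,0.36]
    - [0,0,0.36]
    - [0,0,0.36]

```text
time: 13.9
tcp_pos: [0.565, 0.1064, 0.2888]
eef_rot: [-1.498, -2.76, 0.002]
ft_force: [1.2, 0.3, -1.0]
gripper_width: 0.0298
grasp_force: 40.0
```

Request:
carry_out:
  gripper: [0.2,0.2,0.2,0.2,0.2]
  translation:
    - [0,0,0]
    - [0,0,0]
    - [0,0,0]
    - [0,0,0]
    - [0,0,0]
  delta_rot:
    - [0,0,0.36]
    - [0,0,0.36]
    - [0,0,0.36]
    - [0,0,0.36]
    - [0,0,0.36]

```text
time: 14.4
tcp_pos: [0.5652, 0.1057, 0.2892]
eef_rot: [-2.208, -2.234, 0.001]
ft_force: [0.6, 0.6, -1.4]
gripper_width: 0.0295
grasp_force: 40.0
```

Run:
```python
from h import *
to(.5655,.1045,.24,0)
p=shot("wrist"); tongs(p,.08)
q=shot("scene"); amber(q); save(q,"s6.png")
f=q["frame"][200:350,270:470]
cv2.imwrite("pics/crop6.png",cv2.resize(np.ascontiguousarray(f[:,:,::-1]),(800,600),interpolation=cv2.INTER_CUBIC))
```

```text
now [0.5652 0.1057 0.2892] yawy 0.68 -> shift [-0.006, 0.002, 0.246] rot [-0.001, 0.0, 0.008] j [-0.83, 0.32, 0.68, 1.82, -0.23, 1.09, -0.06] F [0.6, 0.6, -1.4] w 0.0295
blue (198, [0.5534, 0.0916], 0.0058, 0.0086, 6.5, 0.1369)
blue (185, [0.577, 0.0921], 0.0057, 0.0084, 1.7, 0.1371)
blue (568, [0.5517, 0.1177], 0.0059, 0.0147, 3.0, 0.1368)
blue (562, [0.5768, 0.1183], 0.0059, 0.0149, 1.5, 0.1368)
blue (5841, [0.5615, 0.1941], 0.0176, 0.0433, 1.9, 0.1369)
amber ([0.9523, 0.132], 0.0316, [0.9648, 0.1389], [0.091, 0.053], 0.0266, [419, 190, 17, 12, 172])
amber ([0.9547, 0.0571], 0.0296, [0.9665, 0.0655], [0.084, 0.052], 0.027, [438, 200, 17, 13, 178])
amber ([0.5643, 0.0198], 0.029, [0.5724, 0.0221], [0.069, 0.053], 0.0127, [366, 279, 20, 17, 255])
amber ([0.4315, 0.0846], 0.03, [0.4328, 0.089], [0.068, 0.052], 0.0133, [315, 294, 20, 17, 274])
amber ([0.8722, -0.481], 0.0503, [0.8717, -0.4896], [0.071, 0.099], 0.021, [572, 308, 32, 29, 246])
amber ([0.5026, -0.0764], 0.0287, [0.5062, -0.0739], [0.064, 0.052], 0.0122, [378, 312, 20, 18, 286])
```

View pics/crop6.png

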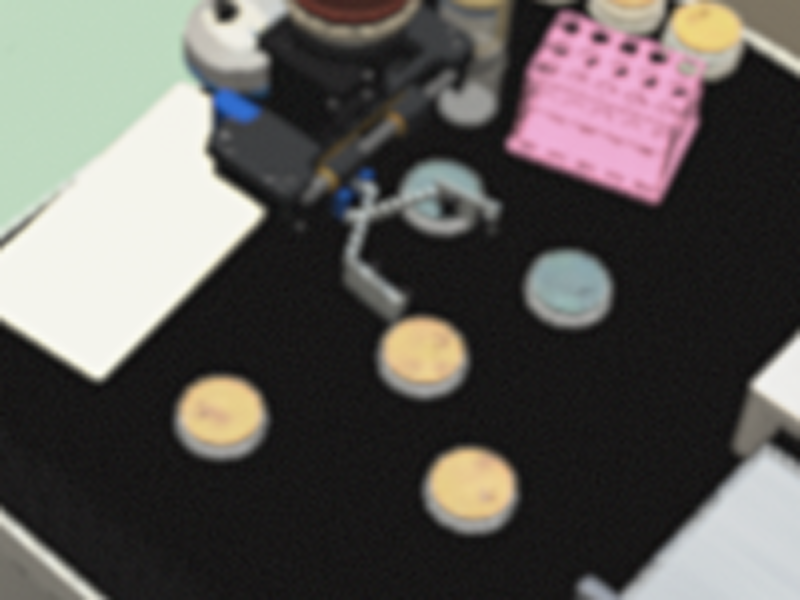

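The crop shows the open jaws at (370,290) and (490,210), on line above the dish at (423,355), with everything else clear. I lower the tongs.

Request:
carry_out:
  gripper: [0.2,0.2,0.2,0.2,0.2]
  translation:
    - [-0.008,0,0.06]
    - [-0.008,0,0.12]
    - [-0.008,0,0.18]
    - [-0.008,0,0.24]
    - [-0.008,0,0.3]
  delta_rot:
    - [0,0,0.008]
    - [0,0,0.008]
    - [0,0,0.008]
    - [0,0,0.008]
    - [0,0,0.008]

```text
time: 15.0
tcp_pos: [0.5655, 0.103, 0.2283]
eef_rot: [-2.227, -2.215, 0.001]
ft_force: [-0.0, -0.4, -0.6]
gripper_width: 0.0299
grasp_force: 40.0
```

Request:
carry_out:
  gripper: [0.2,0.2,0.2,0.2,0.2]
  translation:
    - [0,0,0.05]
    - [0,0,0.1]
    - [0,0,0.15]
    - [0,0,0.195]
    - [0,0,0.195]
  delta_rot:
    - [0,0,0]
    - [0,0,0]
    - [0,0,0]
    - [0,0,0]
    - [0,0,0]

```text
time: 15.5
tcp_pos: [0.5656, 0.1031, 0.1899]
eef_rot: [-2.228, -2.215, 0.001]
ft_force: [0.3, 0.3, -0.6]
gripper_width: 0.0297
grasp_force: 40.0
```

Run:
```python
from h import *
to(.5655,.1045,.19,0)
q=shot("scene")
f=q["frame"][230:310,330:430]
cv2.imwrite("pics/crop7.png",cv2.resize(np.ascontiguousarray(f[:,:,::-1]),(750,600),interpolation=cv2.INTER_CUBIC))
amber(q)
```

```text
now [0.5656 0.1031 0.1899] yawy -0.34 -> shift [0.007, -0.001, -0.0] rot [-0.0, 0.0, -0.004] j [-0.77, 0.45, 0.63, 1.89, -0.33, 0.9, 0.01] F [0.3, 0.3, -0.6] w 0.0297
amber ([0.9523, 0.1295], 0.0306, [0.9636, 0.1377], [0.085, 0.053], 0.0275, [419, 190, 17, 12, 171])
amber ([0.9544, 0.0576], 0.0301, [0.9677, 0.0662], [0.088, 0.052], 0.0272, [438, 200, 17, 13, 179])
amber ([0.5637, 0.021], 0.0295, [0.5705, 0.0225], [0.071, 0.053], 0.0124, [366, 279, 20, 17, 259])
amber ([0.4295, 0.0865], 0.0287, [0.4334, 0.0907], [0.069, 0.053], 0.0127, [315, 294, 20, 17, 274])
amber ([0.8724, -0.4833], 0.051, [0.872, -0.4898], [0.071, 0.099], 0.021, [572, 308, 32, 29, 245])
amber ([0.5016, -0.0742], 0.0295, [0.5085, -0.0721], [0.072, 0.052], 0.0125, [378, 312, 20, 18, 286])
```

View pics/crop7.png

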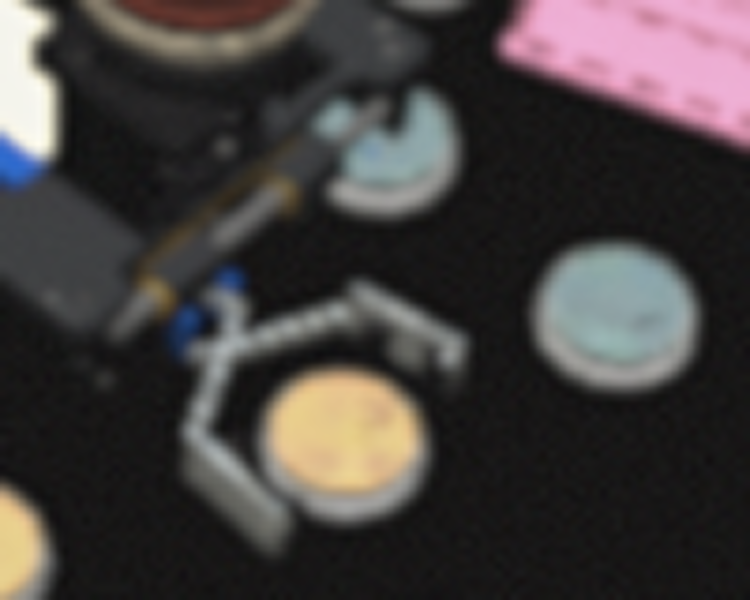

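The crop shows the open jaws straddling the dish at (345,440), with their tips past its middle at (465,345) and (285,545). I let go, slide back to the tail and grip it.

Request:
carry_out:
  gripper: [1,1,1,1,1]
  translation:
    - [0,0,0]
    - [0,0,0]
    - [0,0,0]
    - [0,0,0]
    - [0,0,0]
  delta_rot:
    - [0,0,0]
    - [0,0,0]
    - [0,0,0]
    - [0,0,0]
    - [0,0,0]

```text
time: 16.05
tcp_pos: [0.5657, 0.103, 0.191]
eef_rot: [2.228, 2.215, 0.001]
ft_force: [-0.6, -0.2, -0.4]
gripper_width: 0.0618
grasp_force: 0.0
```

Request:
carry_out:
  gripper: [1,1,1,1,1]
  translation:
    - [0,0,0]
    - [0,0,0]
    - [0,0,0]
    - [0,0,0]
    - [0,0,0]
  delta_rot:
    - [0,0,0]
    - [0,0,0]
    - [0,0,0]
    - [0,0,0]
    - [0,0,0]

```text
time: 16.55
tcp_pos: [0.5656, 0.103, 0.1907]
eef_rot: [2.228, 2.215, -0.0]
ft_force: [0.1, 0.0, -0.5]
gripper_width: 0.0863
grasp_force: 0.0
```

Run:
```python
from h import *
p=shot("wrist"); tongs(p,.0); amber(p)
q=shot("scene"); amber(q)
to(.5655,.189,.191,0)
```

```text
blue (214, [0.5468, 0.089], 0.0094, 0.0052, 86.9, 0.039)
blue (195, [0.5838, 0.0894], 0.0056, 0.0084, 0.9, 0.039)
blue (537, [0.5481, 0.1155], 0.0142, 0.0055, 88.1, 0.0386)
blue (555, [0.5818, 0.1155], 0.0059, 0.0147, 4.0, 0.0386)
blue (5805, [0.5636, 0.19], 0.0177, 0.0433, 0.8, 0.0383)
amber ([0.9522, 0.1324], 0.03, [0.9647, 0.1386], [0.086, 0.053], 0.0267, [419, 190, 17, 12, 171])
amber ([0.955, 0.056], 0.0293, [0.9651, 0.0646], [0.089, 0.052], 0.0271, [438, 200, 17, 13, 179])
amber ([0.5688, 0.0182], 0.0306, [0.566, 0.0204], [0.075, 0.052], 0.0127, [366, 279, 20, 17, 248])
amber ([0.4317, 0.0845], 0.0304, [0.4336, 0.0899], [0.071, 0.052], 0.0126, [315, 294, 20, 17, 274])
amber ([0.8727, -0.4774], 0.0513, [0.8723, -0.4898], [0.07, 0.101], 0.0206, [572, 308, 32, 29, 246])
amber ([0.5037, -0.0775], 0.0301, [0.5071, -0.0733], [0.068, 0.052], 0.0124, [378, 312, 20, 18, 286])
now [0.5656 0.103  0.1907] yawy -0.33 -> shift [0.43, -0.003, -0.001] rot [-0.0, 0.0, -0.004] j [-0.77, 0.45, 0.63, 1.89, -0.33, 0.9, 0.01] F [-0.1, -0.5, 1.0] w 0.0868
```

Request:
carry_out:
  gripper: [1,1,1,1,1]
  translation:
    - [0.1,0,-0.01]
    - [0.2,0,-0.01]
    - [0.3,0,-0.01]
    - [0.42,0,-0.01]
    - [0.42,0,-0.01]
  delta_rot:
    - [0,0,0]
    - [0,0,0]
    - [0,0,0]
    - [0,0,0]
    - [0,0,0]

```text
time: 17.15
tcp_pos: [0.5657, 0.191, 0.1926]
eef_rot: [-2.222, -2.219, -0.002]
ft_force: [0.0, -0.5, -0.2]
gripper_width: 0.087
grasp_force: 0.0
```

Request:
carry_out:
  gripper: [0,0,0,0,0]
  translation:
    - [0,0,0]
    - [0,0,0]
    - [0,0,0]
    - [0,0,0]
    - [0,0,0]
  delta_rot:
    - [0,0,0]
    - [0,0,0]
    - [0,0,0]
    - [0,0,0]
    - [0,0,0]
  newtons: 50

```text
time: 17.65
tcp_pos: [0.5662, 0.1865, 0.1928]
eef_rot: [2.229, 2.214, -0.0]
ft_force: [-0.6, -0.3, 0.2]
gripper_width: 0.0551
grasp_force: 0.0
```

Request:
carry_out:
  gripper: [0,0,0,0,0]
  translation:
    - [0,0,0]
    - [0,0,0]
    - [0,0,0]
    - [0,0,0]
    - [0,0,0]
  delta_rot:
    - [0,0,0]
    - [0,0,0]
    - [0,0,0]
    - [0,0,0]
    - [0,0,0]

```text
time: 18.15
tcp_pos: [0.5661, 0.1871, 0.1928]
eef_rot: [-2.228, -2.215, 0.0]
ft_force: [-0.0, -0.0, 0.6]
gripper_width: 0.0176
grasp_force: 50.0
```

Request:
carry_out:
  gripper: [0,0,0,0,0]
  translation:
    - [0,0,0]
    - [0,0,0]
    - [0,0,-0.1]
    - [0,0,-0.2]
    - [0,0,-0.3]
  delta_rot:
    - [0,0,0]
    - [0,0,0]
    - [0,0,0]
    - [0,0,0]
    - [0,0,0]

```text
time: 18.65
tcp_pos: [0.566, 0.1869, 0.2532]
eef_rot: [-2.228, -2.215, 0.001]
ft_force: [-0.6, 0.1, -2.3]
gripper_width: 0.0176
grasp_force: 50.0
```

Run:
```python
from h import *
q=shot("scene"); amber(q,0,.12)
p=shot("wrist"); tongs(p,.03)
st()
to(.576,-.224,.28,0)
```

```text
amber ([0.83, 0.1953], 0.0257, [0.8247, 0.1912], [0.031, 0.051], 0.0752, [381, 191, 17, 11, 150])
amber ([0.9521, 0.1314], 0.0287, [0.962, 0.1376], [0.079, 0.054], 0.0272, [419, 190, 17, 12, 172])
amber ([0.9547, 0.0593], 0.0298, [0.9676, 0.066], [0.084, 0.052], 0.027, [438, 200, 17, 13, 178])
amber ([0.5642, 0.0191], 0.0295, [0.5906, 0.0225], [0.118, 0.056], 0.0731, [367, 267, 21, 16, 254])
amber ([0.429, 0.0869], 0.0298, [0.4339, 0.0906], [0.069, 0.052], 0.013, [315, 294, 20, 17, 273])
amber ([0.8712, -0.4772], 0.0504, [0.8704, -0.4897], [0.071, 0.099], 0.0206, [572, 308, 32, 29, 244])
amber ([0.5036, -0.0752], 0.029, [0.5085, -0.0722], [0.069, 0.052], 0.0125, [378, 312, 20, 18, 286])
amber ([0.6898, -0.6624], 0.0232, [0.6832, -0.6611], [0.046, 0.024], 0.0742, [613, 391, 22, 19, 234])
blue (427, [0.5672, 0.1725], 0.0078, 0.0173, 89.0, 0.1022)
blue (1944, [0.5672, 0.2014], 0.0212, 0.0177, 89.5, 0.1021)
blue (52, [0.6863, 0.2989], 0.0072, 0.0036, 46.3, 0.05)
{'time': 18.75, 'joints': [-0.916, 0.402, 0.647, 1.795, -0.279, 1.033, -0.17], 'tcp_pos': [0.567, 0.187, 0.255], 'eef_rot': [2.227, 2.214, 0.006], 'ft_force': [0.923, 0.409, -1.685], 'gripper_width': 0.018, 'grasp_force': 49.999}
R [[0.006, 1.0, 0.004], [1.0, -0.006, 0.002], [0.002, 0.003, -1.0]]
now [0.5671 0.1871 0.2551] yawy -0.35 -> shift [-2.055, 0.057, -0.128] rot [0.002, -0.001, -0.004] j [-0.92, 0.4, 0.65, 1.79, -0.28, 1.03, -0.17] F [0.9, 0.4, -1.7] w 0.0176
```

Request:
carry_out:
  gripper: [0,0,0,0,0]
  translation:
    - [-0.14,0,0]
    - [-0.28,0,-0.05]
    - [-0.42,0,-0.05]
    - [-0.56,0,-0.05]
    - [-0.7,0,-0.05]
  delta_rot:
    - [0,0,0]
    - [0,0,0]
    - [0,0,0]
    - [0,0,0]
    - [0,0,0]

```text
time: 19.25
tcp_pos: [0.5649, 0.046, 0.2618]
eef_rot: [-2.227, -2.215, 0.001]
ft_force: [-0.0, -0.9, -1.2]
gripper_width: 0.0176
grasp_force: 50.0
```

Request:
carry_out:
  gripper: [0,0,0,0,0]
  translation:
    - [-0.14,0,0]
    - [-0.28,0,0]
    - [-0.42,0,0]
    - [-0.56,0,0]
    - [-0.7,0,0]
  delta_rot:
    - [0,0,0]
    - [0,0,0]
    - [0,0,0]
    - [0,0,0]
    - [0,0,0]

```text
time: 19.75
tcp_pos: [0.5641, -0.094, 0.2618]
eef_rot: [-2.227, -2.215, 0.001]
ft_force: [0.8, -0.2, -1.9]
gripper_width: 0.0178
grasp_force: 50.0
```

Request:
carry_out:
  gripper: [0,0,0,0,0]
  translation:
    - [-0.14,0,0]
    - [-0.28,0,0]
    - [-0.42,0,0]
    - [-0.56,0,0]
    - [-0.64,0,0]
  delta_rot:
    - [0,0,0]
    - [0,0,0]
    - [0,0,0]
    - [0,0,0]
    - [0,0,0]

```text
time: 20.25
tcp_pos: [0.5629, -0.2234, 0.2618]
eef_rot: [-2.23, -2.212, 0.002]
ft_force: [-0.3, -0.5, -1.3]
gripper_width: 0.0177
grasp_force: 50.0
```

Run:
```python
from h import *
q=shot("scene"); amber(q,0,.12)
X=cloud(q,np.ones((480,640),bool))
m=(abs(X[:,2]-.044)<.006)&(X[:,0]>.4)&(X[:,0]<.5)&(abs(X[:,1]+.32)<.06); print(np.percentile(X[m],[1,10,50],0).round(3).tolist())
p=shot("wrist"); tongs(p,.03)
to(.5645,-.222,.21,0)
```

```text
amber ([0.4313, 0.0842], 0.0301, [0.4329, 0.0899], [0.07, 0.052], 0.0128, [315, 294, 20, 17, 274])
amber ([0.8718, -0.4788], 0.0511, [0.8711, -0.4895], [0.071, 0.102], 0.0209, [572, 308, 32, 29, 246])
amber ([0.5032, -0.0766], 0.029, [0.5059, -0.0741], [0.069, 0.052], 0.0124, [378, 312, 20, 18, 285])
amber ([0.5624, -0.3918], 0.0264, [0.5581, -0.3917], [0.05, 0.056], 0.0812, [495, 356, 20, 19, 286])
amber ([0.6897, -0.6624], 0.0231, [0.6829, -0.6619], [0.046, 0.024], 0.0746, [613, 391, 22, 19, 234])
[[0.428, -0.378, 0.038], [0.432, -0.365, 0.039], [0.468, -0.323, 0.044]]
blue (406, [0.5615, -0.2405], 0.0168, 0.0074, 0.6, 0.1076)
blue (2014, [0.5618, -0.2114], 0.0178, 0.0217, 0.5, 0.1074)
now [ 0.5626 -0.2239  0.2619] yawy -0.57 -> shift [0.01, 0.01, 0.259] rot [-0.001, 0.001, -0.006] j [-0.3, 0.44, 0.76, 1.77, -0.34, 1.07, 0.57] F [0.2, -0.1, -1.0] w 0.0171
```

Request:
carry_out:
  gripper: [0,0,0,0,0]
  translation:
    - [0.008,0,0.07]
    - [0.008,0,0.14]
    - [0.008,0,0.21]
    - [0.008,0,0.26]
    - [0.008,0,0.3]
  delta_rot:
    - [0,0,0]
    - [0,0,0]
    - [0,0,0]
    - [0,0,0]
    - [0,0,0]

```text
time: 20.85
tcp_pos: [0.5636, -0.2188, 0.2012]
eef_rot: [-2.226, -2.215, 0.001]
ft_force: [0.1, -0.1, -1.0]
gripper_width: 0.018
grasp_force: 50.0
```

Request:
carry_out:
  gripper: [0,0,0,1,1]
  translation:
    - [0,0,0.01]
    - [0,0,0.015]
    - [0,0,0.015]
    - [0,0,0.015]
    - [0,0,0.015]
  delta_rot:
    - [0,0,0]
    - [0,0,0]
    - [0,0,0]
    - [0,0,0]
    - [0,0,0]

```text
time: 21.35
tcp_pos: [0.564, -0.2196, 0.2004]
eef_rot: [2.227, 2.214, 0.001]
ft_force: [0.1, -0.2, 0.0]
gripper_width: 0.0268
grasp_force: 0.0
```

Request:
carry_out:
  gripper: [1,1,1,1,1]
  translation:
    - [0,0,0]
    - [0,0,0]
    - [0,0,0]
    - [0,0,0]
    - [0,0,0]
  delta_rot:
    - [0,0,0]
    - [0,0,0]
    - [0,0,0]
    - [0,0,0]
    - [0,0,0]

```text
time: 21.85
tcp_pos: [0.5637, -0.2194, 0.1998]
eef_rot: [-2.228, -2.215, 0.0]
ft_force: [-0.5, -0.9, 0.9]
gripper_width: 0.0658
grasp_force: 0.0
```

Request:
carry_out:
  gripper: [1,1,1,1,1]
  translation:
    - [0,0,0]
    - [0,0,0]
    - [0,0,0]
    - [0,0,0]
    - [0,0,0]
  delta_rot:
    - [0,0,0]
    - [0,0,0]
    - [0,0,0]
    - [0,0,0]
    - [0,0,0]

```text
time: 22.35
tcp_pos: [0.5637, -0.2194, 0.1998]
eef_rot: [2.228, 2.215, -0.0]
ft_force: [0.2, -0.2, 0.1]
gripper_width: 0.0869
grasp_force: 0.0
```

Run:
```python
from h import *
q=shot("scene"); amber(q,0,.12)
p=shot("wrist"); tongs(p,.0)
to(.5645,-.308,.195,0)
```

```text
amber ([0.9524, 0.1322], 0.0289, [0.7345, 0.0031], [0.62, 0.053], 0.0279, [419, 190, 17, 13, 167])
amber ([0.9603, 0.0611], 0.0249, [0.7547, -0.0483], [0.568, 0.056], 0.0278, [438, 200, 18, 10, 133])
amber ([0.4305, 0.0851], 0.0293, [0.4345, 0.0911], [0.071, 0.052], 0.0128, [315, 294, 20, 17, 274])
amber ([0.8715, -0.4773], 0.0501, [0.8711, -0.4895], [0.071, 0.099], 0.0202, [572, 308, 32, 29, 246])
amber ([0.5024, -0.0753], 0.0304, [0.5093, -0.0754], [0.057, 0.063], 0.0121, [378, 312, 20, 18, 285])
amber ([0.5633, -0.3878], 0.0288, [0.5603, -0.3876], [0.058, 0.049], 0.0185, [488, 367, 20, 19, 284])
amber ([0.6883, -0.6618], 0.0235, [0.6835, -0.6614], [0.046, 0.025], 0.0748, [613, 391, 22, 18, 231])
blue (408, [0.5636, -0.2341], 0.0075, 0.0168, 88.0, 0.0451)
blue (2678, [0.5636, -0.2051], 0.0213, 0.0175, 88.6, 0.045)
now [ 0.5638 -0.2194  0.1998] yawy -0.33 -> shift [-0.443, 0.006, 0.024] rot [0.0, 0.0, -0.004] j [-0.26, 0.52, 0.71, 1.81, -0.41, 0.96, 0.62] F [0.0, -0.2, -0.6] w 0.0869
```

Request:
carry_out:
  gripper: [1,1,1,1,1]
  translation:
    - [-0.1,0,0]
    - [-0.2,0,0]
    - [-0.3,0,0]
    - [-0.428,0,0.01]
    - [-0.428,0,0.016]
  delta_rot:
    - [0,0,0]
    - [0,0,0]
    - [0,0,0]
    - [0,0,0]
    - [0,0,0]

```text
time: 22.95
tcp_pos: [0.562, -0.3088, 0.1969]
eef_rot: [2.231, 2.209, -0.003]
ft_force: [-0.5, -0.8, 1.2]
gripper_width: 0.0871
grasp_force: 0.0
```

Request:
carry_out:
  gripper: [0.2,0.2,0.2,0.2,0.2]
  translation:
    - [0,0,0]
    - [0,0,0]
    - [0,0,0]
    - [0,0,0]
    - [0,0,0]
  delta_rot:
    - [0,0,0]
    - [0,0,0]
    - [0,0,0]
    - [0,0,0]
    - [0,0,0]
  newtons: 40

```text
time: 23.45
tcp_pos: [0.5635, -0.3044, 0.1966]
eef_rot: [-2.227, -2.216, -0.0]
ft_force: [0.0, 0.4, -0.5]
gripper_width: 0.0547
grasp_force: 0.0
```

Request:
carry_out:
  gripper: [0.2,0.2,0.2,0.2,0.2]
  translation:
    - [0,0,0]
    - [0,0,0]
    - [0,0,0]
    - [0,0,0]
    - [0,0,0]
  delta_rot:
    - [0,0,0]
    - [0,0,0]
    - [0,0,0]
    - [0,0,0]
    - [0,0,0]

```text
time: 23.95
tcp_pos: [0.5632, -0.305, 0.1965]
eef_rot: [-2.228, -2.215, 0.0]
ft_force: [0.9, -0.1, -0.5]
gripper_width: 0.0295
grasp_force: 40.0
```

Request:
carry_out:
  gripper: [0.2,0.2,0.2,0.2,0.2]
  translation:
    - [0,0,-0.04]
    - [0,0,-0.08]
    - [0,0,-0.14]
    - [0,0,-0.24]
    - [0,0,-0.34]
  delta_rot:
    - [0,0,0]
    - [0,0,0]
    - [0,0,0]
    - [0,0,0]
    - [0,0,0]

```text
time: 24.45
tcp_pos: [0.5632, -0.3051, 0.2661]
eef_rot: [2.228, 2.215, 0.0]
ft_force: [0.6, 0.1, -1.7]
gripper_width: 0.0296
grasp_force: 40.0
```

Run:
```python
from h import *
q=shot("scene"); amber(q,0,.12)
p=shot("wrist"); tongs(p,.03)
st()
```

```text
amber ([0.4309, 0.0878], 0.0297, [0.4339, 0.0911], [0.068, 0.052], 0.0129, [315, 294, 20, 17, 274])
amber ([0.8691, -0.4801], 0.0501, [0.8686, -0.4894], [0.071, 0.098], 0.0206, [572, 308, 32, 29, 244])
amber ([0.5025, -0.0757], 0.029, [0.5072, -0.073], [0.068, 0.052], 0.0122, [378, 312, 20, 18, 285])
amber ([0.5603, -0.3864], 0.027, [0.5476, -0.3948], [0.079, 0.042], 0.0195, [489, 369, 19, 17, 188])
amber ([0.6882, -0.6622], 0.023, [0.6821, -0.661], [0.046, 0.026], 0.0747, [613, 391, 22, 18, 231])
blue (151, [0.5524, -0.3188], 0.0067, 0.0053, 88.7, 0.1178)
blue (163, [0.5757, -0.3192], 0.0053, 0.008, 0.0, 0.118)
blue (461, [0.5518, -0.2931], 0.0056, 0.0157, 1.0, 0.1177)
blue (465, [0.5767, -0.2933], 0.0155, 0.0057, 88.7, 0.1179)
blue (6008, [0.5647, -0.2163], 0.0436, 0.0178, 89.2, 0.1178)
{'time': 24.55, 'joints': [-0.137, 0.507, 0.75, 1.673, -0.38, 1.107, 0.715], 'tcp_pos': [0.564, -0.306, 0.268], 'eef_rot': [2.225, 2.211, 0.003], 'ft_force': [-0.008, -0.992, -1.057], 'gripper_width': 0.03, 'grasp_force': 40.0}
R [[0.006, 1.0, 0.005], [1.0, -0.006, -0.002], [-0.002, 0.005, -1.0]]
```

Request:
carry_out:
  gripper: [0.2,0.2,0.2,0.2,0.2]
  translation:
    - [0.16,0,0]
    - [0.32,-0.04,0]
    - [0.48,-0.1,0]
    - [0.64,-0.15,0]
    - [0.8,-0.22,0]
  delta_rot:
    - [0,0,0]
    - [0,0,0]
    - [0,0,0]
    - [0,0,0]
    - [0,0,0]

```text
time: 25.05
tcp_pos: [0.5198, -0.1433, 0.2644]
eef_rot: [2.227, 2.215, 0.0]
ft_force: [1.2, 0.3, -1.9]
gripper_width: 0.0293
grasp_force: 40.0
```

Request:
carry_out:
  gripper: [0.2,0.2,0.2,0.2,0.2]
  translation:
    - [0.16,-0.04,0]
    - [0.32,-0.08,0]
    - [0.48,-0.12,0]
    - [0.64,-0.16,0]
    - [0.8,-0.22,0]
  delta_rot:
    - [0,0,0]
    - [0,0,0]
    - [0,0,0]
    - [0,0,0]
    - [0,0,0]

```text
time: 25.55
tcp_pos: [0.4767, 0.0168, 0.2646]
eef_rot: [2.228, 2.215, 0.001]
ft_force: [0.6, 0.1, -0.6]
gripper_width: 0.0293
grasp_force: 40.0
```

Request:
carry_out:
  gripper: [0.2,0.2,0.2,0.2,0.2]
  translation:
    - [0.16,-0.04,0]
    - [0.32,-0.08,0]
    - [0.48,-0.12,0]
    - [0.64,-0.18,0]
    - [0.78,-0.225,0]
  delta_rot:
    - [0,0,0]
    - [0,0,0]
    - [0,0,0]
    - [0,0,0]
    - [0,0,0]

```text
time: 26.05
tcp_pos: [0.4321, 0.1732, 0.2646]
eef_rot: [-2.227, -2.215, -0.0]
ft_force: [-0.1, -1.1, -1.3]
gripper_width: 0.0298
grasp_force: 40.0
```

Run:
```python
from h import *
q=shot("scene"); amber(q,0,.12)
p=shot("wrist"); tongs(p,.03)
to(.431,.170,.188,0)
```

```text
amber ([0.8299, 0.1951], 0.0252, [0.8231, 0.1888], [0.03, 0.051], 0.0751, [381, 191, 17, 11, 151])
amber ([0.952, 0.1303], 0.0295, [0.9632, 0.1396], [0.087, 0.053], 0.0271, [419, 190, 17, 12, 172])
amber ([0.9533, 0.0583], 0.0291, [0.967, 0.0656], [0.086, 0.052], 0.0271, [438, 200, 17, 13, 178])
amber ([0.4295, 0.0852], 0.0286, [0.4316, 0.0881], [0.076, 0.052], 0.0128, [315, 294, 20, 17, 274])
amber ([0.8712, -0.4798], 0.0494, [0.8706, -0.4897], [0.071, 0.103], 0.0208, [572, 308, 32, 29, 249])
amber ([0.503, -0.0767], 0.029, [0.5083, -0.0722], [0.071, 0.052], 0.0125, [378, 312, 20, 18, 286])
amber ([0.5594, -0.3875], 0.027, [0.5601, -0.3882], [0.048, 0.05], 0.0183, [488, 369, 20, 17, 273])
amber ([0.69, -0.6624], 0.023, [0.6827, -0.6607], [0.045, 0.029], 0.0742, [613, 391, 22, 19, 234])
blue (162, [0.4182, 0.1651], 0.007, 0.0058, 88.0, 0.1126)
blue (166, [0.4418, 0.1645], 0.0052, 0.008, 1.2, 0.1127)
blue (502, [0.4177, 0.191], 0.0059, 0.0156, 1.3, 0.1126)
blue (488, [0.4425, 0.1908], 0.0058, 0.0153, 0.2, 0.1127)
blue (5874, [0.4301, 0.2676], 0.0175, 0.0432, 0.4, 0.113)
now [0.4316 0.1754 0.2645] yawy -0.02 -> shift [-0.028, -0.003, 0.382] rot [-0.0, -0.001, -0.0] j [-1.02, 0.09, 0.57, 2.09, -0.06, 0.98, -0.42] F [-0.1, -0.1, -1.3] w 0.0293
```

Request:
carry_out:
  gripper: [0.2,0.2,0.2,0.2,0.2]
  translation:
    - [-0.035,0,0.06]
    - [-0.035,0,0.12]
    - [-0.035,0,0.18]
    - [-0.035,0,0.22]
    - [-0.035,0,0.22]
  delta_rot:
    - [0,0,0]
    - [0,0,0]
    - [0,0,0]
    - [0,0,0]
    - [0,0,0]

```text
time: 26.65
tcp_pos: [0.4326, 0.164, 0.219]
eef_rot: [-2.229, -2.214, 0.005]
ft_force: [0.0, -0.8, -1.2]
gripper_width: 0.0295
grasp_force: 40.0
```

Run:
```python
from h import *
q=shot("scene")
f=q["frame"][250:330,280:380]
cv2.imwrite("pics/crop8.png",cv2.resize(np.ascontiguousarray(f[:,:,::-1]),(750,600),interpolation=cv2.INTER_CUBIC))
to(.431,.167,.190,0)
```

```text
now [0.4329 0.1643 0.2198] yawy -0.38 -> shift [0.014, -0.009, 0.149] rot [-0.001, 0.001, -0.004] j [-1.0, 0.16, 0.58, 2.13, -0.11, 0.88, -0.36] F [-0.2, 0.5, -1.4] w 0.0297
```

View pics/crop8.png

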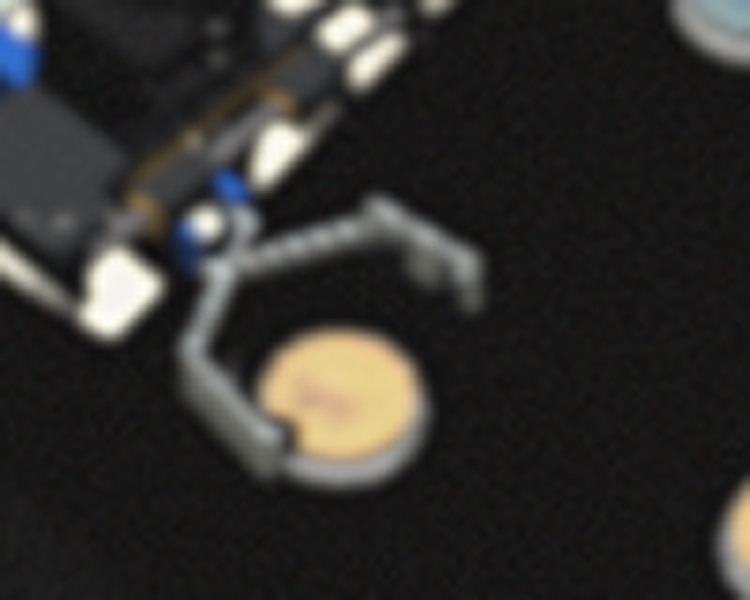

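The crop shows the open jaws centred over the dish at (340,395), with tips at (475,265) and (275,455), still about 30 mm above it. I lower, clamp and regrip at the tail.

Request:
carry_out:
  gripper: [0.2,0.2,0.2,0.2,0.2]
  translation:
    - [0.005,-0.005,0.05]
    - [0.005,-0.005,0.1]
    - [0.005,-0.005,0.13]
    - [0.005,-0.005,0.148]
    - [0.005,-0.005,0.148]
  delta_rot:
    - [0,0,0]
    - [0,0,0]
    - [0,0,0]
    - [0,0,0]
    - [0,0,0]

```text
time: 27.2
tcp_pos: [0.4318, 0.1657, 0.1904]
eef_rot: [2.228, 2.215, -0.002]
ft_force: [-1.0, 0.8, -0.9]
gripper_width: 0.0293
grasp_force: 40.0
```

Request:
carry_out:
  gripper: [1,1,1,1,1]
  translation:
    - [0,0,0]
    - [0,0,0]
    - [0,0,0]
    - [0,0,0]
    - [0,0,0]
  delta_rot:
    - [0,0,0]
    - [0,0,0]
    - [0,0,0]
    - [0,0,0]
    - [0,0,0]

```text
time: 27.7
tcp_pos: [0.4321, 0.1659, 0.1912]
eef_rot: [-2.228, -2.215, -0.001]
ft_force: [-0.4, 0.8, -0.2]
gripper_width: 0.0616
grasp_force: 0.0
```

Request:
carry_out:
  gripper: [1,1,1,1,1]
  translation:
    - [0,0,0]
    - [0,0,0]
    - [0,0,0]
    - [0,0,0]
    - [0,0,0]
  delta_rot:
    - [0,0,0]
    - [0,0,0]
    - [0,0,0]
    - [0,0,0]
    - [0,0,0]

```text
time: 28.2
tcp_pos: [0.432, 0.1658, 0.1909]
eef_rot: [-2.228, -2.215, 0.0]
ft_force: [-0.1, 0.7, 1.2]
gripper_width: 0.0866
grasp_force: 0.0
```

Run:
```python
from h import *
q=shot("scene"); amber(q,0,.12)
p=shot("wrist"); tongs(p,.0)
to(.431,.255,.192,0)
```

```text
amber ([0.8301, 0.1952], 0.0252, [0.8233, 0.1889], [0.029, 0.051], 0.0734, [381, 191, 17, 11, 150])
amber ([0.9513, 0.1307], 0.0306, [0.9646, 0.141], [0.089, 0.052], 0.0276, [419, 190, 17, 12, 171])
amber ([0.9546, 0.059], 0.0293, [0.9668, 0.0658], [0.089, 0.052], 0.0275, [438, 200, 17, 13, 178])
amber ([0.4341, 0.0838], 0.0303, [0.4319, 0.0871], [0.072, 0.05], 0.0131, [316, 294, 19, 17, 269])
amber ([0.8727, -0.478], 0.0517, [0.8722, -0.4897], [0.071, 0.103], 0.0208, [572, 308, 32, 29, 245])
amber ([0.5031, -0.0743], 0.0293, [0.5073, -0.0734], [0.065, 0.052], 0.0125, [378, 312, 20, 18, 285])
amber ([0.5611, -0.3885], 0.0273, [0.5605, -0.3884], [0.049, 0.049], 0.0185, [488, 369, 20, 17, 274])
amber ([0.6883, -0.6621], 0.0232, [0.683, -0.6614], [0.046, 0.026], 0.0745, [613, 391, 22, 19, 234])
blue (175, [0.4138, 0.1528], 0.008, 0.0055, 87.5, 0.0393)
blue (179, [0.4498, 0.1528], 0.0057, 0.0077, 3.6, 0.0395)
blue (443, [0.4152, 0.1789], 0.0157, 0.0055, 86.2, 0.0391)
blue (442, [0.4486, 0.1787], 0.0056, 0.0153, 1.5, 0.0393)
blue (5728, [0.4321, 0.2542], 0.0426, 0.0175, 89.6, 0.0385)
now [0.432  0.1658 0.1909] yawy -0.33 -> shift [0.446, -0.008, -0.005] rot [-0.0, 0.0, -0.004] j [-0.98, 0.21, 0.57, 2.15, -0.16, 0.81, -0.32] F [0.0, 0.3, 0.4] w 0.0869
```

Request:
carry_out:
  gripper: [1,1,1,1,1]
  translation:
    - [0.1,0,-0.01]
    - [0.2,0,-0.01]
    - [0.3,0,-0.01]
    - [0.428,0,-0.01]
    - [0.428,0,-0.01]
  delta_rot:
    - [0,0,0]
    - [0,0,0]
    - [0,0,0]
    - [0,0,0]
    - [0,0,0]

```text
time: 28.8
tcp_pos: [0.4322, 0.2548, 0.1931]
eef_rot: [-2.223, -2.219, -0.002]
ft_force: [-0.7, 0.1, 0.6]
gripper_width: 0.087
grasp_force: 0.0
```

Request:
carry_out:
  gripper: [0,0,0,0,0]
  translation:
    - [0,0,0]
    - [0,0,0]
    - [0,0,0]
    - [0,0,0]
    - [0,0,0]
  delta_rot:
    - [0,0,0]
    - [0,0,0]
    - [0,0,0]
    - [0,0,0]
    - [0,0,0]
  newtons: 50

```text
time: 29.3
tcp_pos: [0.4326, 0.251, 0.193]
eef_rot: [-2.229, -2.214, 0.0]
ft_force: [-0.2, 0.3, 0.1]
gripper_width: 0.0549
grasp_force: 0.0
```

Request:
carry_out:
  gripper: [0,0,0,0,0]
  translation:
    - [0,0,0]
    - [0,0,0]
    - [0,0,0]
    - [0,0,0]
    - [0,0,0]
  delta_rot:
    - [0,0,0]
    - [0,0,0]
    - [0,0,0]
    - [0,0,0]
    - [0,0,0]

```text
time: 29.8
tcp_pos: [0.4325, 0.2514, 0.1929]
eef_rot: [2.228, 2.215, -0.0]
ft_force: [0.4, -0.1, -0.8]
gripper_width: 0.0176
grasp_force: 50.0
```

Request:
carry_out:
  gripper: [0,0,0,0,0]
  translation:
    - [0,0,0]
    - [0,0,-0.05]
    - [0,0,-0.15]
    - [0,0,-0.25]
    - [0,0,-0.35]
  delta_rot:
    - [0,0,0]
    - [0,0,0]
    - [0,0,0]
    - [0,0,0]
    - [0,0,0]

```text
time: 30.3
tcp_pos: [0.4325, 0.2512, 0.2642]
eef_rot: [2.228, 2.214, -0.0]
ft_force: [0.3, 0.5, -1.6]
gripper_width: 0.0178
grasp_force: 50.0
```

Run:
```python
from h import *
q=shot("scene"); amber(q,0,.12)
p=shot("wrist"); tongs(p,.03)
to(.5635,-.146,.262,0)
```

```text
amber ([0.8312, 0.1959], 0.0256, [0.8245, 0.1901], [0.029, 0.051], 0.0749, [381, 191, 17, 11, 151])
amber ([0.9524, 0.1332], 0.0297, [0.9612, 0.1384], [0.086, 0.052], 0.0276, [419, 190, 17, 12, 171])
amber ([0.9538, 0.0575], 0.0289, [0.9688, 0.0668], [0.092, 0.052], 0.0277, [438, 200, 17, 13, 178])
amber ([0.4329, 0.0809], 0.0298, [0.4518, 0.1036], [0.133, 0.053], 0.0831, [316, 279, 21, 18, 286])
amber ([0.8712, -0.4781], 0.0505, [0.8707, -0.4896], [0.07, 0.1], 0.0208, [572, 308, 32, 29, 244])
amber ([0.5032, -0.0759], 0.0283, [0.5083, -0.0723], [0.068, 0.052], 0.0122, [378, 312, 20, 18, 286])
amber ([0.5597, -0.3882], 0.0258, [0.5599, -0.3891], [0.049, 0.049], 0.0187, [488, 369, 20, 18, 276])
amber ([0.6898, -0.6622], 0.0232, [0.6837, -0.6613], [0.046, 0.024], 0.0749, [613, 391, 22, 19, 234])
blue (429, [0.4335, 0.2374], 0.0078, 0.0174, 89.7, 0.1128)
blue (1861, [0.4335, 0.2661], 0.0209, 0.0171, 89.8, 0.1127)
now [0.4335 0.2517 0.2658] yawy -0.35 -> shift [-1.985, 0.662, 0.015] rot [0.002, -0.002, -0.004] j [-1.11, 0.16, 0.54, 2.01, -0.1, 0.99, -0.52] F [-0.3, 0.8, -1.4] w 0.0175
```

Request:
carry_out:
  gripper: [0,0,0,0,0]
  translation:
    - [-0.13,0.04,0]
    - [-0.26,0.08,0]
    - [-0.4,0.13,0]
    - [-0.53,0.17,0]
    - [-0.66,0.22,0]
  delta_rot:
    - [0,0,0]
    - [0,0,0]
    - [0,0,0]
    - [0,0,0]
    - [0,0,0]

```text
time: 30.9
tcp_pos: [0.4755, 0.1179, 0.2625]
eef_rot: [-2.228, -2.215, 0.001]
ft_force: [0.5, -0.2, -1.4]
gripper_width: 0.0174
grasp_force: 50.0
```

Request:
carry_out:
  gripper: [0,0,0,0,0]
  translation:
    - [-0.13,0.04,0]
    - [-0.26,0.08,0]
    - [-0.4,0.13,0]
    - [-0.53,0.17,0]
    - [-0.66,0.22,0]
  delta_rot:
    - [0,0,0]
    - [0,0,0]
    - [0,0,0]
    - [0,0,0]
    - [0,0,0]

```text
time: 31.4
tcp_pos: [0.5188, -0.0143, 0.2625]
eef_rot: [-2.228, -2.214, 0.001]
ft_force: [0.4, 1.2, -1.8]
gripper_width: 0.0175
grasp_force: 50.0
```

Request:
carry_out:
  gripper: [0,0,0,0,0]
  translation:
    - [-0.13,0.04,0]
    - [-0.26,0.08,0]
    - [-0.4,0.13,0]
    - [-0.53,0.17,0]
    - [-0.615,0.22,0]
  delta_rot:
    - [0,0,0]
    - [0,0,0]
    - [0,-0.01,0]
    - [0,-0.02,0]
    - [0,-0.033,0]

```text
time: 31.9
tcp_pos: [0.5618, -0.1387, 0.2624]
eef_rot: [2.204, 2.186, -0.06]
ft_force: [0.6, 0.9, -1.4]
gripper_width: 0.0172
grasp_force: 50.0
```

Run:
```python
from h import *
q=shot("scene"); amber(q,0,.12)
p=shot("wrist"); tongs(p,.03)
to(.563,-.135,.191,0)
```

```text
amber ([0.8718, -0.4836], 0.0499, [0.8714, -0.4904], [0.07, 0.099], 0.0208, [572, 308, 32, 29, 241])
amber ([0.5018, -0.0747], 0.0292, [0.5066, -0.0741], [0.064, 0.052], 0.0122, [378, 312, 20, 18, 286])
amber ([0.5602, -0.3176], 0.0265, [0.5586, -0.3173], [0.05, 0.049], 0.0898, [470, 337, 20, 18, 266])
amber ([0.5588, -0.3887], 0.0265, [0.5587, -0.3874], [0.048, 0.052], 0.0187, [488, 369, 20, 17, 273])
amber ([0.6881, -0.6621], 0.0233, [0.6831, -0.6619], [0.046, 0.025], 0.0749, [613, 391, 22, 18, 231])
blue (389, [0.5621, -0.1634], 0.0169, 0.0073, 0.5, 0.1093)
blue (2793, [0.5625, -0.1348], 0.0217, 0.018, 89.2, 0.1075)
now [ 0.5624 -0.1388  0.2626] yawy -0.51 -> shift [0.039, 0.003, 0.356] rot [-0.0, 0.035, -0.006] j [-0.48, 0.38, 0.77, 1.84, -0.24, 1.02, 0.37] F [-0.8, 0.8, -1.0] w 0.0178
```

Request:
carry_out:
  gripper: [0,0,0,0,0]
  translation:
    - [0.02,0,0.08]
    - [0.03,0,0.16]
    - [0.035,0,0.24]
    - [0.035,0,0.3]
    - [0.035,0,0.33]
  delta_rot:
    - [0,0,0]
    - [0,0,0]
    - [0,0,0]
    - [0,0,0]
    - [0,0,0]

```text
time: 32.5
tcp_pos: [0.5616, -0.1324, 0.1947]
eef_rot: [2.202, 2.191, -0.06]
ft_force: [0.1, 0.2, -1.1]
gripper_width: 0.0177
grasp_force: 50.0
```

Request:
carry_out:
  gripper: [0,0,0,0,0]
  translation:
    - [0,0,0.008]
    - [0,0,0.016]
    - [0,0,0.022]
    - [0,0,0.022]
    - [0,0,0.022]
  delta_rot:
    - [0,0,0]
    - [0,0,0]
    - [0,0,0]
    - [0,0,0]
    - [0,0,0]

```text
time: 33.0
tcp_pos: [0.5624, -0.1331, 0.1927]
eef_rot: [2.201, 2.188, -0.056]
ft_force: [-0.1, -0.1, -1.8]
gripper_width: 0.0179
grasp_force: 50.0
```

Request:
carry_out:
  gripper: [1,1,1,1,1]
  translation:
    - [0,0,0]
    - [0,0,0]
    - [0,0,0]
    - [0,0,0]
    - [0,0,0]
  delta_rot:
    - [0,0,0]
    - [0,0,0]
    - [0,0,0]
    - [0,0,0]
    - [0,0,0]

```text
time: 33.5
tcp_pos: [0.5623, -0.133, 0.1923]
eef_rot: [2.202, 2.189, -0.057]
ft_force: [-1.2, 0.5, 0.2]
gripper_width: 0.0496
grasp_force: 0.0
```

Request:
carry_out:
  gripper: [1,1,1,1,1]
  translation:
    - [0,0,0]
    - [0,0,0]
    - [0,0,0]
    - [0,0,0]
    - [0,0,0]
  delta_rot:
    - [0,0,0]
    - [0,0,0]
    - [0,0,0]
    - [0,0,0]
    - [0,0,0]

```text
time: 34.0
tcp_pos: [0.5623, -0.1331, 0.1923]
eef_rot: [2.202, 2.189, -0.057]
ft_force: [-0.6, -0.2, 0.3]
gripper_width: 0.0847
grasp_force: 0.0
```

Run:
```python
from h import *
q=shot("scene"); amber(q,0,.12)
p=shot("wrist"); tongs(p,.0)
to(.562,-.229,.194,-.33)
```

```text
amber ([0.8712, -0.4767], 0.0517, [0.8706, -0.4895], [0.071, 0.102], 0.0205, [572, 308, 32, 29, 246])
amber ([0.5012, -0.0745], 0.0297, [0.4948, -0.0834], [0.092, 0.046], 0.0127, [378, 312, 19, 18, 237])
amber ([0.5605, -0.3115], 0.028, [0.5556, -0.3107], [0.049, 0.057], 0.019, [462, 350, 20, 18, 257])
amber ([0.5607, -0.3876], 0.0272, [0.5604, -0.3882], [0.047, 0.052], 0.0184, [488, 369, 20, 17, 274])
amber ([0.6898, -0.6626], 0.0232, [0.6843, -0.662], [0.046, 0.027], 0.0744, [613, 391, 22, 19, 234])
blue (343, [0.5617, -0.156], 0.0175, 0.0072, 0.9, 0.0373)
blue (2685, [0.562, -0.1273], 0.0228, 0.0178, 89.2, 0.0357)
now [ 0.5622 -0.1331  0.1923] yawy -0.34 -> shift [-0.479, 0.002, 0.016] rot [-0.0, 0.033, -0.0] j [-0.44, 0.47, 0.71, 1.89, -0.33, 0.9, 0.41] F [-1.0, -0.4, 0.6] w 0.0861
```

Request:
carry_out:
  gripper: [1,1,1,1,1]
  translation:
    - [0,0,-0.025]
    - [-0.15,0,-0.02]
    - [-0.3,0,-0.01]
    - [-0.42,0,0]
    - [-0.467,0,0]
  delta_rot:
    - [0,0.015,0]
    - [0,0.033,0]
    - [0,0.033,0]
    - [0,0.033,0]
    - [0,0.033,0]

```text
time: 34.6
tcp_pos: [0.561, -0.2292, 0.1977]
eef_rot: [2.231, 2.211, -0.0]
ft_force: [0.9, 0.3, -0.2]
gripper_width: 0.0873
grasp_force: 0.0
```

Request:
carry_out:
  gripper: [0.2,0.2,0.2,0.2,0.2]
  translation:
    - [0,0,0]
    - [0,0,0]
    - [0,0,0]
    - [0,0,0]
    - [0,0,0]
  delta_rot:
    - [0,0,0]
    - [0,0,0]
    - [0,0,0]
    - [0,0,0]
    - [0,0,0]
  newtons: 40

```text
time: 35.1
tcp_pos: [0.562, -0.2254, 0.1971]
eef_rot: [-2.226, -2.216, -0.0]
ft_force: [-0.7, -0.2, -0.1]
gripper_width: 0.0551
grasp_force: 0.0
```

Request:
carry_out:
  gripper: [0.2,0.2,0.2,0.2,0.2]
  translation:
    - [0,0,0]
    - [0,0,0]
    - [0,0,0]
    - [0,0,0]
    - [0,0,0]
  delta_rot:
    - [0,0,0]
    - [0,0,0]
    - [0,0,0]
    - [0,0,0]
    - [0,0,0]

```text
time: 35.6
tcp_pos: [0.5617, -0.2263, 0.1971]
eef_rot: [-2.228, -2.215, 0.0]
ft_force: [0.1, -0.7, -0.9]
gripper_width: 0.0293
grasp_force: 40.0
```

Request:
carry_out:
  gripper: [0.2,0.2,0.2,0.2,0.2]
  translation:
    - [0,0,-0.04]
    - [0,0,-0.08]
    - [0,0,-0.14]
    - [0,0,-0.24]
    - [0,0,-0.34]
  delta_rot:
    - [0,0,0]
    - [0,0,0]
    - [0,0,0]
    - [0,0,0]
    - [0,0,0]

```text
time: 36.1
tcp_pos: [0.5617, -0.2264, 0.2667]
eef_rot: [2.228, 2.215, 0.0]
ft_force: [0.1, -1.0, -1.5]
gripper_width: 0.0296
grasp_force: 40.0
```

Run:
```python
from h import *
q=shot("scene"); amber(q,0,.12)
p=shot("wrist"); tongs(p,.03)
to(.504,.008,.264,0)
```

```text
amber ([0.8713, -0.4807], 0.0518, [0.8708, -0.4895], [0.07, 0.103], 0.0203, [572, 308, 32, 29, 247])
amber ([0.5016, -0.0758], 0.0299, [0.5065, -0.0737], [0.07, 0.052], 0.0123, [378, 312, 20, 18, 286])
amber ([0.5571, -0.3107], 0.0262, [0.5443, -0.3157], [0.081, 0.043], 0.0189, [463, 351, 19, 17, 198])
amber ([0.5604, -0.3897], 0.0268, [0.5594, -0.3898], [0.051, 0.048], 0.0186, [488, 369, 20, 18, 276])
amber ([0.689, -0.6622], 0.0229, [0.6818, -0.6611], [0.046, 0.027], 0.0749, [613, 391, 22, 19, 234])
blue (105, [0.551, -0.2412], 0.0053, 0.005, 89.0, 0.1152)
blue (110, [0.5743, -0.2414], 0.0049, 0.0057, 1.6, 0.1154)
blue (498, [0.5504, -0.2155], 0.0057, 0.0173, 1.0, 0.1138)
blue (491, [0.5753, -0.2158], 0.0165, 0.0055, 88.4, 0.114)
blue (5227, [0.5635, -0.1384], 0.043, 0.0179, 89.5, 0.1094)
now [ 0.5626 -0.227   0.2687] yawy -0.35 -> shift [1.173, -0.3, 0.021] rot [0.003, 0.001, -0.004] j [-0.28, 0.43, 0.74, 1.76, -0.33, 1.07, 0.57] F [-0.1, -0.6, -1.0] w 0.0296
```

Request:
carry_out:
  gripper: [0.2,0.2,0.2,0.2,0.2]
  translation:
    - [0.12,0,0]
    - [0.24,-0.04,0]
    - [0.36,-0.08,0]
    - [0.48,-0.12,0]
    - [0.6,-0.15,0]
  delta_rot:
    - [0,0,0]
    - [0,0,0]
    - [0,0,0]
    - [0,0,0]
    - [0,0,0]

```text
time: 36.7
tcp_pos: [0.5317, -0.1052, 0.2649]
eef_rot: [-2.228, -2.214, 0.0]
ft_force: [-0.6, -0.9, -1.3]
gripper_width: 0.0296
grasp_force: 40.0
```

Request:
carry_out:
  gripper: [0.2,0.2,0.2,0.2,0.2]
  translation:
    - [0.12,-0.04,0]
    - [0.24,-0.08,0]
    - [0.36,-0.12,0]
    - [0.48,-0.148,0]
    - [0.53,-0.148,0]
  delta_rot:
    - [0,0.01,0]
    - [0,0.02,0]
    - [0,0.03,0]
    - [0,0.037,0]
    - [0,0.037,0]

```text
time: 37.2
tcp_pos: [0.5027, 0.0021, 0.2649]
eef_rot: [-2.195, -2.187, -0.065]
ft_force: [0.2, -0.2, -1.1]
gripper_width: 0.0295
grasp_force: 40.0
```

Request:
carry_out:
  gripper: [0.2,0.2,0.2,0.2,0.2]
  translation:
    - [0,0,0.05]
    - [0,0,0.1]
    - [0,0,0.15]
    - [0,0,0.15]
    - [0,0,0.15]
  delta_rot:
    - [0,0,0]
    - [0,0,0]
    - [0,0,0]
    - [0,0,0]
    - [0,0,0]

```text
time: 37.7
tcp_pos: [0.5034, 0.001, 0.2347]
eef_rot: [-2.2, -2.184, -0.062]
ft_force: [0.1, 0.3, -1.4]
gripper_width: 0.0295
grasp_force: 40.0
```

Run:
```python
from h import *
q=shot("scene"); amber(q,0,.03)
f=q["frame"][260:350,330:430]
cv2.imwrite("pics/crop9.png",cv2.resize(np.ascontiguousarray(f[:,:,::-1]),(667,600),interpolation=cv2.INTER_CUBIC))
p=shot("wrist"); tongs(p,.03); amber(p)
to(.5025,0,.189,0)
```

```text
amber ([0.9512, 0.1313], 0.0296, [0.9655, 0.1392], [0.088, 0.053], 0.0273, [419, 189, 17, 13, 174])
amber ([0.9535, 0.0597], 0.0306, [0.9657, 0.065], [0.087, 0.052], 0.0265, [438, 200, 17, 13, 178])
amber ([0.8719, -0.4799], 0.0504, [0.8708, -0.4902], [0.07, 0.101], 0.0213, [572, 308, 32, 29, 238])
amber ([0.504, -0.0758], 0.0301, [0.5008, -0.0778], [0.081, 0.052], 0.0126, [378, 312, 20, 18, 275])
amber ([0.5592, -0.3112], 0.0277, [0.5589, -0.3113], [0.048, 0.053], 0.0185, [463, 351, 19, 17, 264])
amber ([0.5595, -0.3904], 0.028, [0.5593, -0.3889], [0.05, 0.05], 0.0185, [488, 369, 20, 18, 277])
blue (109, [0.491, -0.0042], 0.0051, 0.0054, 86.9, 0.0797)
blue (107, [0.5148, -0.0042], 0.0054, 0.0054, 2.0, 0.0796)
blue (678, [0.5156, 0.0221], 0.0173, 0.0061, 87.9, 0.0795)
blue (754, [0.4908, 0.0218], 0.0061, 0.018, 0.6, 0.0795)
blue (1113, [0.5039, 0.0993], 0.0432, 0.0182, 89.3, 0.0787)
now [0.5037 0.0013 0.2353] yawy -0.38 -> shift [-0.02, -0.006, 0.231] rot [0.0, -0.037, -0.004] j [-0.68, 0.23, 0.68, 2.03, -0.25, 0.94, 0.14] F [-0.6, -1.1, -1.1] w 0.0296
```

View pics/crop9.png

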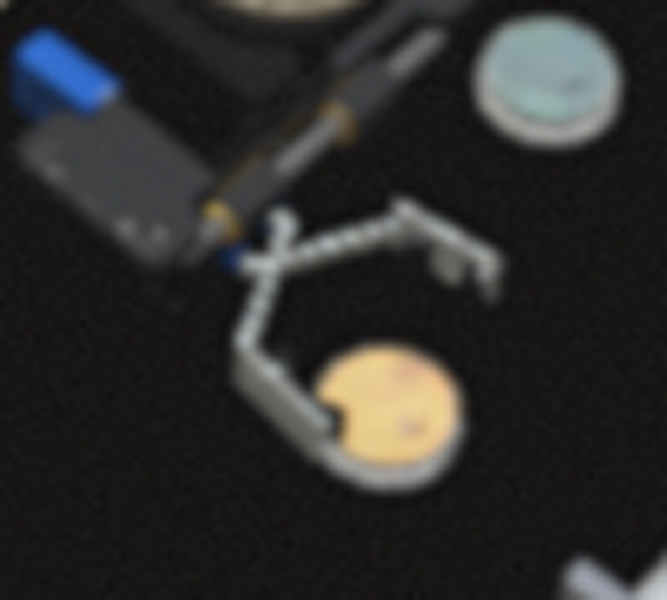

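The crop shows the open jaws centred above the third dish at (390,405), with tips at (495,265) and (330,430). I lower and clamp.

Request:
carry_out:
  gripper: [0.2,0.2,0.2,0.2,0.2]
  translation:
    - [-0.015,0,0.06]
    - [-0.025,0,0.12]
    - [-0.025,0,0.17]
    - [-0.025,0,0.212]
    - [-0.025,0,0.212]
  delta_rot:
    - [0,0,0]
    - [0,0,0]
    - [0,0,0]
    - [0,0,0]
    - [0,0,0]

```text
time: 38.3
tcp_pos: [0.5032, -0.0008, 0.1914]
eef_rot: [-2.198, -2.185, -0.061]
ft_force: [-0.0, -0.7, -0.5]
gripper_width: 0.0297
grasp_force: 40.0
```

Request:
carry_out:
  gripper: [1,1,1,1,1]
  translation:
    - [0,0,0]
    - [0,0,0]
    - [0,0,0]
    - [0,0,0]
    - [0,0,0]
  delta_rot:
    - [0,0,0]
    - [0,0,0]
    - [0,0,0]
    - [0,0,0]
    - [0,0,0]

```text
time: 38.8
tcp_pos: [0.5036, -0.0007, 0.1928]
eef_rot: [-2.198, -2.186, -0.065]
ft_force: [0.1, 1.1, -0.7]
gripper_width: 0.0617
grasp_force: 0.0
```

Request:
carry_out:
  gripper: [1,1,1,1,1]
  translation:
    - [0,0,0]
    - [0,0,0]
    - [0,0,0]
    - [0,0,0]
    - [0,0,0]
  delta_rot:
    - [0,0,0]
    - [0,0,0]
    - [0,0,0]
    - [0,0,0]
    - [0,0,0]

```text
time: 39.3
tcp_pos: [0.5034, -0.0007, 0.1925]
eef_rot: [-2.198, -2.186, -0.064]
ft_force: [0.1, 0.0, 0.1]
gripper_width: 0.0865
grasp_force: 0.0
```

Run:
```python
from h import *
q=shot("scene"); amber(q,0,.03)
p=shot("wrist"); tongs(p,.0)
to(.5035,.0945,.192,0)
```

```text
amber ([0.9528, 0.1311], 0.0298, [0.9631, 0.1378], [0.083, 0.054], 0.0272, [419, 190, 17, 12, 171])
amber ([0.9531, 0.0608], 0.0301, [0.9663, 0.0654], [0.086, 0.052], 0.0269, [438, 200, 17, 13, 178])
amber ([0.8708, -0.4839], 0.0513, [0.8699, -0.4897], [0.071, 0.101], 0.0213, [572, 308, 32, 29, 245])
amber ([0.5042, -0.0759], 0.0298, [0.502, -0.0755], [0.067, 0.054], 0.0124, [377, 312, 21, 18, 282])
amber ([0.557, -0.3107], 0.026, [0.5582, -0.3115], [0.05, 0.047], 0.0189, [463, 351, 19, 17, 263])
amber ([0.5607, -0.3898], 0.0266, [0.5599, -0.3884], [0.048, 0.049], 0.0183, [488, 369, 20, 17, 273])
blue (30, [0.4844, -0.0063], 0.0037, 0.0059, 84.3, 0.0362)
blue (344, [0.5203, 0.0201], 0.0061, 0.0175, 3.2, 0.0356)
blue (394, [0.4862, 0.02], 0.0179, 0.0061, 85.5, 0.0354)
blue (489, [0.5039, 0.0962], 0.0437, 0.0182, 89.5, 0.0341)
now [ 0.5034 -0.0008  0.1925] yawy -0.34 -> shift [0.475, -0.002, 0.03] rot [0.0, -0.037, -0.004] j [-0.64, 0.31, 0.66, 2.06, -0.33, 0.86, 0.2] F [0.5, 0.2, -0.0] w 0.087
```

Request:
carry_out:
  gripper: [1,1,1,1,1]
  translation:
    - [0,0,-0.01]
    - [0.15,0,0]
    - [0.3,0,0.01]
    - [0.42,0,0.02]
    - [0.475,0,0.025]
  delta_rot:
    - [0,-0.037,0]
    - [0,-0.037,0]
    - [0,-0.037,0]
    - [0,-0.037,0]
    - [0,-0.037,0]

```text
time: 39.9
tcp_pos: [0.5039, 0.0967, 0.193]
eef_rot: [-2.225, -2.218, -0.001]
ft_force: [-0.7, 0.5, 0.4]
gripper_width: 0.0871
grasp_force: 0.0
```

Request:
carry_out:
  gripper: [0,0,0,0,0]
  translation:
    - [0,0,0]
    - [0,0,0]
    - [0,0,0]
    - [0,0,0]
    - [0,0,0]
  delta_rot:
    - [0,0,0]
    - [0,0,0]
    - [0,0,0]
    - [0,0,0]
    - [0,0,0]
  newtons: 50

```text
time: 40.4
tcp_pos: [0.5041, 0.0935, 0.1931]
eef_rot: [2.229, 2.213, -0.0]
ft_force: [-0.3, 0.6, -0.1]
gripper_width: 0.0548
grasp_force: 0.0
```

Request:
carry_out:
  gripper: [0,0,0,0,0]
  translation:
    - [0,0,0]
    - [0,0,0]
    - [0,0,0]
    - [0,0,0]
    - [0,0,0]
  delta_rot:
    - [0,0,0]
    - [0,0,0]
    - [0,0,0]
    - [0,0,0]
    - [0,0,0]

```text
time: 40.9
tcp_pos: [0.504, 0.0944, 0.1931]
eef_rot: [2.228, 2.215, -0.0]
ft_force: [-0.1, 0.1, -0.8]
gripper_width: 0.0176
grasp_force: 50.0
```

Request:
carry_out:
  gripper: [0,0,0,0,0]
  translation:
    - [0,0,0]
    - [0,0,-0.05]
    - [0,0,-0.15]
    - [0,0,-0.25]
    - [0,0,-0.35]
  delta_rot:
    - [0,0,0]
    - [0,0,0]
    - [0,0,0]
    - [0,0,0]
    - [0,0,0]

```text
time: 41.4
tcp_pos: [0.5039, 0.0942, 0.2644]
eef_rot: [2.228, 2.214, -0.0]
ft_force: [1.2, 0.4, -1.3]
gripper_width: 0.0177
grasp_force: 50.0
```

Run:
```python
from h import *
q=shot("scene"); amber(q,0,.12)
p=shot("wrist"); tongs(p,.03)
to(.5625,-.070,.262,0)
```

```text
amber ([0.8301, 0.1953], 0.0252, [0.8231, 0.1895], [0.03, 0.051], 0.0742, [381, 191, 17, 11, 150])
amber ([0.9514, 0.1298], 0.0294, [0.9636, 0.1379], [0.087, 0.053], 0.0276, [419, 190, 17, 12, 172])
amber ([0.9545, 0.0567], 0.0306, [0.9651, 0.0648], [0.087, 0.052], 0.0274, [438, 200, 17, 13, 178])
amber ([0.5024, -0.0755], 0.0287, [0.527, -0.0611], [0.124, 0.052], 0.0835, [379, 297, 21, 18, 293])
amber ([0.8704, -0.4821], 0.0517, [0.87, -0.4895], [0.071, 0.103], 0.0208, [572, 308, 32, 29, 244])
amber ([0.5574, -0.3097], 0.0268, [0.5583, -0.3114], [0.05, 0.048], 0.0187, [463, 351, 19, 17, 263])
amber ([0.5613, -0.387], 0.0271, [0.561, -0.3881], [0.052, 0.049], 0.0184, [488, 369, 20, 18, 277])
amber ([0.6884, -0.6621], 0.0233, [0.6826, -0.6616], [0.046, 0.023], 0.0749, [613, 391, 22, 19, 234])
blue (342, [0.5049, 0.0781], 0.0069, 0.0172, 89.2, 0.1099)
blue (2525, [0.5053, 0.1073], 0.0224, 0.0175, 89.0, 0.1095)
now [0.505  0.0944 0.2659] yawy -0.36 -> shift [-0.82, 0.293, 0.019] rot [0.002, -0.001, -0.004] j [-0.88, 0.2, 0.68, 1.99, -0.15, 1.0, -0.13] F [0.3, -0.2, -0.9] w 0.0174
```

Request:
carry_out:
  gripper: [0,0,0,0,0]
  translation:
    - [-0.08,0.03,0]
    - [-0.17,0.06,0]
    - [-0.25,0.09,0]
    - [-0.34,0.12,0]
    - [-0.4,0.15,0]
  delta_rot:
    - [0,0,0]
    - [0,0,0]
    - [0,0,0]
    - [0,0,0]
    - [0,0,0]

```text
time: 42.0
tcp_pos: [0.5334, 0.0129, 0.2627]
eef_rot: [-2.229, -2.214, 0.001]
ft_force: [0.2, -0.2, -1.4]
gripper_width: 0.0178
grasp_force: 50.0
```

Request:
carry_out:
  gripper: [0,0,0,0,0]
  translation:
    - [-0.08,0.03,0]
    - [-0.17,0.06,0]
    - [-0.25,0.09,0]
    - [-0.34,0.12,0]
    - [-0.387,0.142,0]
  delta_rot:
    - [0,0,0]
    - [0,-0.01,0]
    - [0,-0.02,0]
    - [0,-0.033,0]
    - [0,-0.033,0]

```text
time: 42.5
tcp_pos: [0.5618, -0.0652, 0.2631]
eef_rot: [2.202, 2.187, -0.059]
ft_force: [0.6, -0.1, -1.9]
gripper_width: 0.0175
grasp_force: 50.0
```

Run:
```python
from h import *
q=shot("scene"); amber(q,0,.12)
p=shot("wrist"); tongs(p,.03)
to(.5625,-.063,.192,0)
```

```text
amber ([0.9562, 0.0593], 0.0303, [0.7887, -0.0061], [0.464, 0.051], 0.0265, [438, 200, 17, 13, 175])
amber ([0.8713, -0.4821], 0.0499, [0.8715, -0.4895], [0.071, 0.099], 0.0207, [572, 308, 32, 29, 245])
amber ([0.5581, -0.2448], 0.0275, [0.5554, -0.2438], [0.053, 0.055], 0.0917, [446, 320, 21, 18, 283])
amber ([0.5588, -0.312], 0.0278, [0.5584, -0.3118], [0.052, 0.047], 0.0186, [463, 351, 19, 17, 263])
amber ([0.5594, -0.3885], 0.0263, [0.56, -0.3884], [0.051, 0.049], 0.0188, [488, 369, 20, 18, 275])
amber ([0.6886, -0.6622], 0.0231, [0.6825, -0.6612], [0.046, 0.024], 0.0743, [613, 391, 22, 18, 231])
blue (1292, [0.566, -0.0615], 0.0221, 0.0268, 88.1, 0.1031)
now [ 0.5618 -0.065   0.2631] yawy -0.46 -> shift [0.029, 0.003, 0.354] rot [-0.0, 0.034, -0.005] j [-0.61, 0.35, 0.75, 1.87, -0.21, 1.02, 0.22] F [-0.1, -0.4, -1.9] w 0.0176
```

Request:
carry_out:
  gripper: [0,0,0,0,0]
  translation:
    - [0.02,0,0.08]
    - [0.03,0,0.16]
    - [0.038,0,0.24]
    - [0.038,0,0.3]
    - [0.038,0,0.33]
  delta_rot:
    - [0,0,0]
    - [0,0,0]
    - [0,0,0]
    - [0,0,0]
    - [0,0,0]

```text
time: 43.1
tcp_pos: [0.561, -0.0591, 0.1951]
eef_rot: [2.202, 2.19, -0.06]
ft_force: [-0.1, 0.5, -0.9]
gripper_width: 0.0179
grasp_force: 50.0
```

Request:
carry_out:
  gripper: [0,0,0,0,0]
  translation:
    - [0,0,0.008]
    - [0,0,0.016]
    - [0,0,0.025]
    - [0,0,0.025]
    - [0,0,0.025]
  delta_rot:
    - [0,0,0]
    - [0,0,0]
    - [0,0,0]
    - [0,0,0]
    - [0,0,0]

```text
time: 43.6
tcp_pos: [0.5617, -0.0601, 0.1934]
eef_rot: [2.202, 2.188, -0.056]
ft_force: [-7.3, -0.2, 12.5]
gripper_width: 0.0179
grasp_force: 50.0
```

Request:
carry_out:
  gripper: [1,1,1,1,1]
  translation:
    - [0,0,0]
    - [0,0,0]
    - [0,0,0]
    - [0,0,0]
    - [0,0,0]
  delta_rot:
    - [0,0,0]
    - [0,0,0]
    - [0,0,0]
    - [0,0,0]
    - [0,0,0]

```text
time: 44.1
tcp_pos: [0.5615, -0.0594, 0.1918]
eef_rot: [2.201, 2.189, -0.057]
ft_force: [0.5, 0.8, 0.1]
gripper_width: 0.0497
grasp_force: 0.0
```

Request:
carry_out:
  gripper: [1,1,1,1,1]
  translation:
    - [0,0,0]
    - [0,0,0]
    - [0,0,0]
    - [0,0,0]
    - [0,0,0]
  delta_rot:
    - [0,0,0]
    - [0,0,0]
    - [0,0,0]
    - [0,0,0]
    - [0,0,0]

```text
time: 44.6
tcp_pos: [0.5615, -0.0595, 0.1918]
eef_rot: [2.202, 2.189, -0.057]
ft_force: [-0.2, -0.7, -0.4]
gripper_width: 0.085
grasp_force: 0.0
```

Run:
```python
from h import *
q=shot("scene"); amber(q,0,.04)
p=shot("wrist"); tongs(p,.0)
to(.562,-.155,.195,-.33)
```

```text
amber ([0.9605, 0.1307], 0.0258, [0.7868, 0.0323], [0.503, 0.048], 0.0271, [421, 190, 15, 10, 108])
amber ([0.9561, 0.0567], 0.0301, [0.8017, -0.0218], [0.455, 0.053], 0.0273, [438, 200, 17, 13, 179])
amber ([0.8711, -0.4783], 0.0501, [0.8703, -0.4899], [0.071, 0.099], 0.0206, [572, 308, 32, 29, 245])
amber ([0.5596, -0.2375], 0.0275, [0.5565, -0.2399], [0.049, 0.054], 0.0188, [440, 334, 19, 17, 252])
amber ([0.5576, -0.3116], 0.0269, [0.5585, -0.3115], [0.051, 0.047], 0.0189, [463, 351, 19, 17, 263])
amber ([0.5591, -0.3889], 0.0268, [0.5597, -0.3882], [0.049, 0.049], 0.0187, [488, 369, 20, 18, 274])
blue (49, [0.554, -0.0844], 0.0031, 0.0067, 25.1, 0.0364)
blue (71, [0.5686, -0.0845], 0.0071, 0.004, 71.9, 0.0364)
blue (1265, [0.5614, -0.0548], 0.018, 0.0214, 0.7, 0.0344)
now [ 0.5615 -0.0594  0.1918] yawy -0.33 -> shift [-0.478, 0.005, 0.009] rot [-0.0, 0.033, -0.0] j [-0.56, 0.45, 0.7, 1.92, -0.3, 0.89, 0.27] F [-0.0, -0.4, -0.8] w 0.0861
```

Request:
carry_out:
  gripper: [1,1,1,1,1]
  translation:
    - [0,0,-0.025]
    - [-0.15,0,-0.02]
    - [-0.3,0,-0.01]
    - [-0.42,0,0]
    - [-0.473,0.003,0.012]
  delta_rot:
    - [0,0.015,0]
    - [0,0.033,0]
    - [0,0.033,0]
    - [0,0.033,0]
    - [0,0.033,0]

```text
time: 45.2
tcp_pos: [0.5612, -0.1569, 0.195]
eef_rot: [2.231, 2.211, 0.001]
ft_force: [-0.0, -0.7, -0.3]
gripper_width: 0.087
grasp_force: 0.0
```

Request:
carry_out:
  gripper: [0.2,0.2,0.2,0.2,0.2]
  translation:
    - [0,0,0]
    - [0,0,0]
    - [0,0,0]
    - [0,0,0]
    - [0,0,0]
  delta_rot:
    - [0,0,0]
    - [0,0,0]
    - [0,0,0]
    - [0,0,0]
    - [0,0,0]
  newtons: 40

```text
time: 45.7
tcp_pos: [0.5617, -0.1531, 0.1943]
eef_rot: [-2.226, -2.216, -0.0]
ft_force: [-0.1, 0.1, 0.1]
gripper_width: 0.0551
grasp_force: 0.0
```

Request:
carry_out:
  gripper: [0.2,0.2,0.2,0.2,0.2]
  translation:
    - [0,0,0]
    - [0,0,0]
    - [0,0,0]
    - [0,0,0]
    - [0,0,0]
  delta_rot:
    - [0,0,0]
    - [0,0,0]
    - [0,0,0]
    - [0,0,0]
    - [0,0,0]

```text
time: 46.2
tcp_pos: [0.5615, -0.1551, 0.1947]
eef_rot: [2.228, 2.213, -0.001]
ft_force: [-1.2, -5.0, 3.6]
gripper_width: 0.0297
grasp_force: 40.0
```

Request:
carry_out:
  gripper: [0.2,0.2,0.2,0.2,0.2]
  translation:
    - [0,0,-0.04]
    - [0,0,-0.08]
    - [0,0,-0.14]
    - [0,0,-0.24]
    - [0,0,-0.34]
  delta_rot:
    - [0,0,0]
    - [0,0,0]
    - [0,0,0]
    - [0,0,0]
    - [0,0,0]

```text
time: 46.7
tcp_pos: [0.5615, -0.1537, 0.2636]
eef_rot: [-2.227, -2.215, -0.0]
ft_force: [0.7, -0.1, -0.8]
gripper_width: 0.03
grasp_force: 40.0
```

Run:
```python
from h import *
q=shot("scene"); amber(q,0,.04)
f=q["frame"][280:420,400:580]
cv2.imwrite("pics/crop10.png",cv2.resize(np.ascontiguousarray(f[:,:,::-1]),(770,600),interpolation=cv2.INTER_CUBIC))
p=shot("wrist"); tongs(p,.03)
to(.519,.25,.264,96.5)
```

```text
amber ([0.8718, -0.4791], 0.0504, [0.8713, -0.4894], [0.071, 0.1], 0.0209, [572, 308, 32, 29, 245])
amber ([0.5576, -0.2392], 0.0267, [0.5451, -0.2462], [0.079, 0.04], 0.0187, [441, 335, 18, 16, 189])
amber ([0.5577, -0.3103], 0.0264, [0.5571, -0.3111], [0.047, 0.051], 0.0183, [463, 351, 19, 17, 263])
amber ([0.5603, -0.3904], 0.0281, [0.5606, -0.3882], [0.048, 0.05], 0.0186, [488, 369, 20, 17, 274])
blue (125, [0.5509, -0.1685], 0.0059, 0.0048, 88.4, 0.1132)
blue (132, [0.5746, -0.1687], 0.0054, 0.0063, 10.7, 0.1131)
blue (771, [0.5504, -0.1423], 0.006, 0.0168, 1.5, 0.1118)
blue (722, [0.5752, -0.1427], 0.0168, 0.006, 88.7, 0.1119)
blue (1505, [0.5632, -0.0656], 0.0432, 0.0182, 89.2, 0.1081)
now [ 0.5626 -0.1542  0.2655] yawy -0.32 -> shift [2.02, -0.229, 0.007] rot [0.002, 0.002, -1.076] j [-0.41, 0.38, 0.73, 1.82, -0.29, 1.05, 0.43] F [0.1, -0.7, -1.8] w 0.0299
```

View pics/crop10.png

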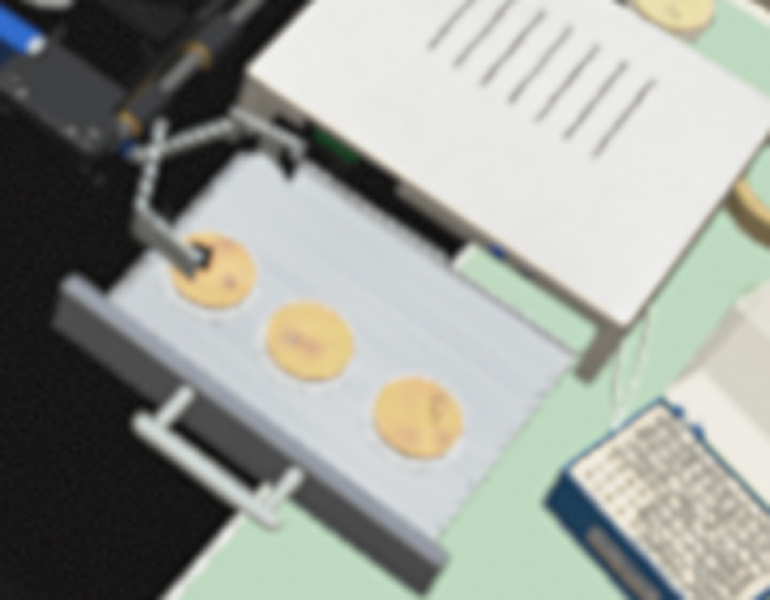

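The crop shows three amber dishes flat and apart on the drawer floor, at (213,270), (310,340) and (417,418), with the tongs free above them. I check the left dish's margin to the rim from the wrist.

Request:
carry_out:
  gripper: [0.2,0.2,0.2,0.2,0.2]
  translation:
    - [0,0,-0.2]
    - [-0.23,0.34,-0.4]
    - [-0.23,0.34,-0.675]
    - [-0.23,0.34,-0.675]
    - [-0.23,0.34,-0.675]
  delta_rot:
    - [0,0,0]
    - [0,0,0]
    - [0,0,0]
    - [0,0,0]
    - [0,0,0]

```text
time: 47.3
tcp_pos: [0.6308, -0.2019, 0.4012]
eef_rot: [2.224, 2.21, 0.004]
ft_force: [-0.5, -0.5, -0.6]
gripper_width: 0.0295
grasp_force: 40.0
```

Run:
```python
from h import *
st()
p=shot("wrist"); save(p,"w11.png"); amber(p,0,.04)
X=cloud(p,np.ones((480,640),bool))
for a in (.49,.5,.51,.52,.53,.59,.65):
    q=X[(abs(X[:,0]-a)<.005)&(X[:,1]>-.24)&(X[:,1]<-.17)]
    z=q[q[:,1].argsort()]
    r=z[abs(z[:,2]-.010)<.0022]; g=z[z[:,2]<.003]
    print(a,len(q),"rim",np.percentile(r[:,1],[2,50,98]).round(4).tolist() if len(r)>3 else None,"bench from",g[:,1].min().round(4) if len(g) else None)
```

```text
{'time': 47.3, 'joints': [-0.312, 0.433, 0.765, 1.469, -0.303, 1.354, 0.464], 'tcp_pos': [0.631, -0.202, 0.401], 'eef_rot': [2.224, 2.21, 0.004], 'ft_force': [-0.452, -0.463, -0.607], 'gripper_width': 0.029, 'grasp_force': 40.0}
R [[0.006, 1.0, 0.006], [1.0, -0.006, -0.002], [-0.002, 0.006, -1.0]]
amber ([0.5615, -0.2381], 0.0266, [0.561, -0.2384], [0.051, 0.051], 0.02, [231, 226, 48, 48, 1736])
amber ([0.5619, -0.2951], 0.0127, [0.5838, -0.2489], [0.125, 0.017], 0.0201, [250, 289, 18, 18, 231])
0.49 576 rim [-0.2049, -0.2034, -0.2023] bench from -0.2025
0.5 572 rim [-0.205, -0.2036, -0.2023] bench from -0.2025
0.51 575 rim [-0.2052, -0.2038, -0.2022] bench from -0.2026
0.52 570 rim [-0.2193, -0.2028, -0.2019] bench from -0.2028
0.53 547 rim [-0.2383, -0.2039, -0.2018] bench from -0.2021
0.59 7275 rim [-0.2396, -0.2037, -0.2012] bench from -0.2016
0.65 8857 rim [-0.2029, -0.2016, -0.2008] bench from -0.2009
```

View pics/w11.png

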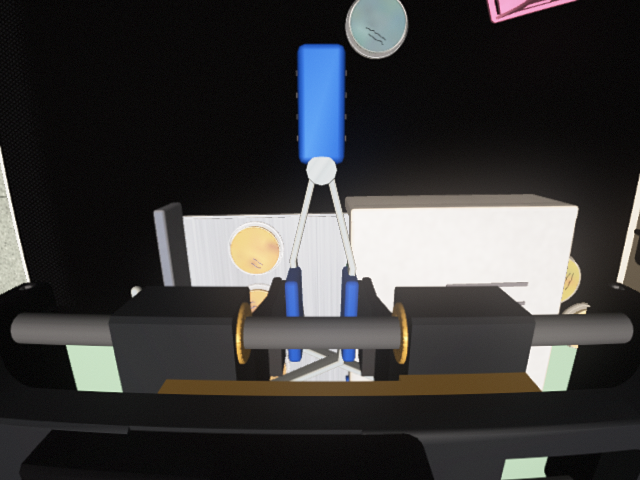

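The wrist view shows the left dish at (255,248) lying inside the left rim, which is at row 215. That puts it about 80 mm off the tray middle, inside the 88 mm limit. Next the tongs go back to the mat.

Request:
carry_out:
  gripper: [0.2,0.2,0.2,0.2,0.2]
  translation:
    - [0.2,-0.05,0]
    - [0.4,-0.1,0]
    - [0.6,-0.15,0]
    - [0.8,-0.2,0.1]
    - [1,-0.25,0.2]
  delta_rot:
    - [0,0,0]
    - [0,0,0]
    - [0,0,0]
    - [0,0,0]
    - [0,0,0]

```text
time: 47.85
tcp_pos: [0.5789, 0.0021, 0.3555]
eef_rot: [-2.226, -2.215, 0.0]
ft_force: [0.8, 0.5, -1.6]
gripper_width: 0.0294
grasp_force: 40.0
```

Request:
carry_out:
  gripper: [0.2,0.2,0.2,0.2,0.2]
  translation:
    - [0.2,-0.05,0]
    - [0.4,-0.1,0]
    - [0.6,-0.15,0]
    - [0.8,-0.2,0.1]
    - [1,-0.25,0.2]
  delta_rot:
    - [0,0,0]
    - [0,0,0]
    - [0,0,0]
    - [0,0,0]
    - [0,0,0]

```text
time: 48.35
tcp_pos: [0.5297, 0.202, 0.3158]
eef_rot: [-2.226, -2.215, 0.001]
ft_force: [0.3, 1.1, -1.8]
gripper_width: 0.0297
grasp_force: 40.0
```

Request:
carry_out:
  gripper: [0.2,0.2,0.2,0.2,0.2]
  translation:
    - [0.26,-0.06,0]
    - [0.26,-0.06,0]
    - [0.26,-0.06,0]
    - [0.26,-0.06,0]
    - [0.26,-0.06,0]
  delta_rot:
    - [0,0,-0.36]
    - [0,0,-0.36]
    - [0,0,-0.36]
    - [0,0,-0.36]
    - [0,0,-0.36]

```text
time: 48.85
tcp_pos: [0.5186, 0.2523, 0.3157]
eef_rot: [-1.517, -2.749, 0.003]
ft_force: [0.1, 0.6, -1.0]
gripper_width: 0.0298
grasp_force: 40.0
```

Request:
carry_out:
  gripper: [0.2,0.2,0.2,0.2,0.2]
  translation:
    - [0,0,0]
    - [0,0,0]
    - [0,0,0]
    - [0,0,0]
    - [0,0,0]
  delta_rot:
    - [0,0,-0.36]
    - [0,0,-0.36]
    - [0,0,-0.36]
    - [0,0,-0.36]
    - [0,0,-0.36]

```text
time: 49.35
tcp_pos: [0.5192, 0.2521, 0.3164]
eef_rot: [-0.696, -3.062, 0.001]
ft_force: [-0.6, 1.0, -1.2]
gripper_width: 0.0295
grasp_force: 40.0
```

Request:
carry_out:
  gripper: [0.2,0.2,0.2,0.2,0.2]
  translation:
    - [0,0,0]
    - [0,0,0]
    - [0,0,0]
    - [0,0,0]
    - [0,0,0]
  delta_rot:
    - [0,0,-0.356]
    - [0,0,-0.356]
    - [0,0,-0.356]
    - [0,0,-0.356]
    - [0,0,-0.356]

```text
time: 49.85
tcp_pos: [0.5195, 0.2522, 0.3167]
eef_rot: [0.173, -3.136, 0.0]
ft_force: [0.1, 0.8, -1.4]
gripper_width: 0.0298
grasp_force: 40.0
```

Run:
```python
from h import *
p=shot("wrist"); tongs(p,.03)
to(.519,.25,.2,96.5)
```

```text
now [0.5196 0.2521 0.3168] yawy 96.12 -> shift [0.003, -0.01, 0.584] rot [-0.0, -0.001, -0.004] j [-0.82, 0.25, 0.34, 1.77, -0.09, 1.13, 1.23] F [-0.4, 0.2, -2.0] w 0.0299
```

Request:
carry_out:
  gripper: [0.2,0.2,0.2,0.2,0.2]
  translation:
    - [0,0,0.1]
    - [0,0,0.2]
    - [0,0,0.3]
    - [0,0,0.4]
    - [0,0,0.5]
  delta_rot:
    - [0,0.01,0]
    - [0,0.02,0]
    - [0,0.03,0]
    - [0,0.03,0]
    - [0,0.03,0]

```text
time: 50.4
tcp_pos: [0.5194, 0.2519, 0.2144]
eef_rot: [0.173, -3.087, 0.006]
ft_force: [0.2, -0.0, -0.6]
gripper_width: 0.0298
grasp_force: 40.0
```

Request:
carry_out:
  gripper: [0.2,0.2,0.2,0.2,0.2]
  translation:
    - [0,0,0.04]
    - [0,0,0.07]
    - [0,0,0.09]
    - [0,0,0.105]
    - [0,0,0.11]
  delta_rot:
    - [0,0,0]
    - [0,0,0]
    - [0,0,0]
    - [0,0,0]
    - [0,0,0]

```text
time: 50.9
tcp_pos: [0.519, 0.2522, 0.1955]
eef_rot: [0.175, -3.09, 0.004]
ft_force: [-0.6, 0.2, -0.9]
gripper_width: 0.03
grasp_force: 40.0
```

Request:
carry_out:
  gripper: [1,1,1,1,1]
  translation:
    - [0,0,0]
    - [0,0,0]
    - [0,0,0]
    - [0,0,0]
    - [0,0,0]
  delta_rot:
    - [0,0,0]
    - [0,0,0]
    - [0,0,0]
    - [0,0,0]
    - [0,0,0]

```text
time: 51.4
tcp_pos: [0.519, 0.2521, 0.1956]
eef_rot: [0.176, -3.09, 0.004]
ft_force: [-0.4, 0.6, -0.8]
gripper_width: 0.062
grasp_force: 0.0
```

Request:
carry_out:
  gripper: [1,1,1,1,1]
  translation:
    - [0,0,0]
    - [0,0,0]
    - [0,0,0]
    - [0,0,0]
    - [0,0,0]
  delta_rot:
    - [0,0,0]
    - [0,0,0]
    - [0,0,0]
    - [0,0,0]
    - [0,0,0]

```text
time: 51.9
tcp_pos: [0.5189, 0.2521, 0.1953]
eef_rot: [0.175, -3.089, 0.004]
ft_force: [0.7, -0.2, 0.7]
gripper_width: 0.0869
grasp_force: 0.0
```

Request:
carry_out:
  gripper: [1,1,1,1,1]
  translation:
    - [0,0,-0.2]
    - [0,0,-0.4]
    - [0,0,-0.6]
    - [0,0,-0.8]
    - [0,0,-1]
  delta_rot:
    - [0,0,0]
    - [0,0,0]
    - [0,0,0]
    - [0,-0.03,0]
    - [0,-0.03,0]

```text
time: 52.4
tcp_pos: [0.528, 0.2529, 0.397]
eef_rot: [-0.178, 3.135, 0.001]
ft_force: [-0.1, 0.2, -0.2]
gripper_width: 0.0871
grasp_force: 0.0
```

Run:
```python
from h import *
p=shot("wrist"); tongs(p,.0); q=shot("scene"); tongs(q,0,roi=(.52,.25)); amber(q,0,.04)
for d in spot_in("grey_a",q): print(d["score"],tow(q,d["xyz"]).round(3))
to(.52,.2,.4,0)
```

```text
blue (181, [0.5134, 0.2317], 0.0364, 0.0047, 0.7, 0.0383)
blue (840, [0.4265, 0.2416], 0.042, 0.0157, 6.5, 0.0385)
blue (165, [0.5093, 0.2712], 0.0355, 0.0044, 12.6, 0.0383)
blue (379, [0.4563, 0.4198], 0.0095, 0.0434, 22.9, 0.0127)
blue (88, [0.4216, 0.2371], 0.0387, 0.0135, 1.9, 0.0394)
amber ([0.954, 0.1318], 0.03, [0.9635, 0.14], [0.083, 0.052], 0.0272, [419, 190, 17, 12, 171])
amber ([0.9545, 0.0587], 0.0291, [0.9657, 0.0652], [0.085, 0.052], 0.0269, [438, 200, 17, 13, 179])
amber ([0.8725, -0.478], 0.0496, [0.8699, -0.4901], [0.07, 0.102], 0.0207, [572, 308, 32, 29, 242])
amber ([0.5579, -0.2392], 0.0251, [0.558, -0.2397], [0.048, 0.048], 0.0189, [440, 335, 19, 16, 246])
amber ([0.5574, -0.3107], 0.0272, [0.5595, -0.3105], [0.053, 0.047], 0.0195, [463, 351, 19, 17, 264])
amber ([0.5602, -0.3894], 0.0269, [0.5599, -0.3874], [0.048, 0.047], 0.0186, [488, 369, 19, 17, 271])
0.7 [ 0.678 -0.016  0.014]
0.49 [0.683 0.109 0.01 ]
now [0.5289 0.2532 0.3982] yawy 96.5 -> shift [0.074, -0.259, -0.01] rot [0.004, 0.001, 1.072] j [-0.82, 0.21, 0.35, 1.65, -0.07, 1.29, 1.23] F [-0.3, -0.9, -0.4] w 0.0873
```

Request:
carry_out:
  gripper: [1,1,1,1,1]
  translation:
    - [0.074,-0.259,0]
    - [0.074,-0.259,0]
    - [0.074,-0.259,0]
    - [0.074,-0.259,0]
    - [0.074,-0.259,0]
  delta_rot:
    - [0,0,0.36]
    - [0,0,0.36]
    - [0,0,0.36]
    - [0,0,0.36]
    - [0,0,0.36]

```text
time: 53.05
tcp_pos: [0.5191, 0.1999, 0.3939]
eef_rot: [-0.706, -3.06, 0.002]
ft_force: [0.5, 0.2, -0.7]
gripper_width: 0.0872
grasp_force: 0.0
```

Request:
carry_out:
  gripper: [1,1,1,1,1]
  translation:
    - [0,0,0]
    - [0,0,0]
    - [0,0,0]
    - [0,0,0]
    - [0,0,0]
  delta_rot:
    - [0,0,0.36]
    - [0,0,0.36]
    - [0,0,0.36]
    - [0,0,0.36]
    - [0,0,0.36]

```text
time: 53.55
tcp_pos: [0.5192, 0.2001, 0.3943]
eef_rot: [-1.528, -2.745, 0.002]
ft_force: [-0.4, -0.1, -0.0]
gripper_width: 0.0871
grasp_force: 0.0
```

Request:
carry_out:
  gripper: [1,1,1,1,1]
  translation:
    - [0,0,0]
    - [0,0,0]
    - [0,0,0]
    - [0,0,0]
    - [0,0,0]
  delta_rot:
    - [0,0,0.352]
    - [0,0,0.352]
    - [0,0,0.352]
    - [0,0,0.352]
    - [0,0,0.352]

```text
time: 54.05
tcp_pos: [0.5193, 0.2001, 0.3946]
eef_rot: [-2.217, -2.226, 0.001]
ft_force: [0.4, -0.3, -0.2]
gripper_width: 0.0868
grasp_force: 0.0
```

Request:
carry_out:
  gripper: [0.28,0.28,0.28,0.28,0.28]
  translation:
    - [-1,-0.15,0]
    - [-1,-0.15,0]
    - [-1,-0.15,0]
    - [-1,-0.15,0]
    - [-1,-0.15,0]
  delta_rot:
    - [0,0,0]
    - [0,0,0]
    - [0,0,0]
    - [0,0,0]
    - [0,0,0]
  newtons: 30

```text
time: 54.55
tcp_pos: [0.4884, -0.0069, 0.3953]
eef_rot: [2.222, 2.22, -0.0]
ft_force: [-0.2, 0.5, -0.4]
gripper_width: 0.0548
grasp_force: 0.0
```

Request:
carry_out:
  gripper: [0.28,0.28,0.28,0.28,0.28]
  translation:
    - [-1,-0.15,0]
    - [-1,-0.15,0]
    - [-1,-0.15,0]
    - [-1,-0.15,0]
    - [-1,-0.15,0]
  delta_rot:
    - [0,0,0]
    - [0,0,0]
    - [0,0,0]
    - [0,0,0]
    - [0,0,0]

```text
time: 55.05
tcp_pos: [0.4576, -0.2062, 0.3955]
eef_rot: [2.222, 2.219, -0.001]
ft_force: [-0.6, 0.6, 0.3]
gripper_width: 0.0256
grasp_force: 0.0
```

Request:
carry_out:
  gripper: [0.28,0.28,0.28,0.28,0.28]
  translation:
    - [-0.6,-0.13,0.3]
    - [-0.6,-0.13,0.3]
    - [-0.6,-0.13,0.3]
    - [-0.6,-0.13,0.3]
    - [-0.6,-0.13,0.3]
  delta_rot:
    - [0,0,0]
    - [0,0,0]
    - [0,0,0]
    - [0,0,0]
    - [0,0,0]

```text
time: 55.55
tcp_pos: [0.4336, -0.3201, 0.3345]
eef_rot: [-2.217, -2.224, 0.002]
ft_force: [0.7, 0.7, -0.5]
gripper_width: 0.0243
grasp_force: 0.0
```

Run:
```python
from h import *
p=shot("wrist"); amber(p,0,.04)
X=cloud(p,np.ones((480,640),bool))
m=(X[:,2]>.032)&(X[:,2]<.048)&(X[:,0]>.42)&(X[:,0]<.448)&(abs(X[:,1]+.33)<.1); print(np.percentile(X[m],[1,10,50,90,99],0).round(4).tolist())
q=shot("scene"); amber(q,0,.04)
to(.4345,-.3205,.204,.5)
```

```text
amber ([0.5602, -0.2387], 0.0262, [0.5603, -0.2386], [0.051, 0.05], 0.0199, [449, 104, 61, 64, 2682])
amber ([0.5606, -0.3108], 0.0257, [0.5672, -0.3108], [0.037, 0.051], 0.0199, [455, 194, 44, 58, 1399])
amber ([0.5387, -0.3049], 0.0076, [0.539, -0.3046], [0.009, 0.013], 0.0197, [442, 208, 11, 17, 125])
amber ([0.5633, -0.3683], 0.0148, [0.5182, -0.3305], [0.02, 0.139], 0.0201, [450, 279, 32, 8, 189])
[[0.4306, -0.3681, 0.0399], [0.4316, -0.3587, 0.0418], [0.4365, -0.3159, 0.044], [0.4414, -0.2799, 0.0453], [0.4472, -0.2721, 0.0462]]
amber ([0.9506, 0.1317], 0.0293, [0.9623, 0.1403], [0.087, 0.053], 0.0275, [419, 190, 17, 12, 171])
amber ([0.9562, 0.0576], 0.0311, [0.966, 0.0653], [0.086, 0.052], 0.0276, [438, 200, 17, 13, 178])
amber ([0.8732, -0.4801], 0.0504, [0.8725, -0.4898], [0.07, 0.1], 0.0205, [572, 308, 32, 29, 247])
amber ([0.5597, -0.3249], 0.0216, [0.4957, -0.3364], [0.172, 0.02], 0.0189, [472, 355, 10, 13, 96])
amber ([0.5591, -0.3882], 0.0265, [0.5598, -0.3872], [0.05, 0.047], 0.0185, [488, 369, 19, 17, 272])
now [ 0.4345 -0.3189  0.3352] yawy 0.27 -> shift [-0.008, -0.0, 0.656] rot [0.0, -0.0, -0.003] j [-0.31, 0.23, 0.99, 1.86, -0.21, 1.16, 0.76] F [-0.1, -0.1, 0.2] w 0.0242
```

Request:
carry_out:
  gripper: [0.28,0.28,0.28,0.28,0.28]
  translation:
    - [0,0.008,0.13]
    - [0,0.008,0.26]
    - [0,0.008,0.39]
    - [0,0.008,0.52]
    - [0,0.008,0.652]
  delta_rot:
    - [0,0,0]
    - [0,0,0]
    - [0,0,0]
    - [0,0,0]
    - [0,0,0]

```text
time: 56.15
tcp_pos: [0.4366, -0.3184, 0.2043]
eef_rot: [2.215, 2.227, 0.003]
ft_force: [0.7, 0.2, 0.2]
gripper_width: 0.0242
grasp_force: 0.0
```

Request:
carry_out:
  gripper: [0,0,0,0,0]
  translation:
    - [0,0,0]
    - [0,0,0]
    - [0,0,0]
    - [0,0,0]
    - [0,0,0]
  delta_rot:
    - [0,0,0]
    - [0,0,0]
    - [0,0,0]
    - [0,0,0]
    - [0,0,0]

```text
time: 56.65
tcp_pos: [0.4361, -0.3199, 0.2061]
eef_rot: [2.219, 2.222, 0.003]
ft_force: [0.2, 4.1, 7.6]
gripper_width: 0.0103
grasp_force: 30.0
```

Request:
carry_out:
  gripper: [0,0,0,0,0]
  translation:
    - [0,0.02,0]
    - [0,0.06,0]
    - [0,0.12,0]
    - [0,0.18,0]
    - [0,0.24,0]
  delta_rot:
    - [0,0,0]
    - [0,0,0]
    - [0,0,0]
    - [0,0,0]
    - [0,0,0]

```text
time: 57.15
tcp_pos: [0.4841, -0.3196, 0.2061]
eef_rot: [-2.22, -2.223, -0.003]
ft_force: [-3.0, 7.5, 11.2]
gripper_width: 0.0103
grasp_force: 30.0
```

Request:
carry_out:
  gripper: [0,0,0,0,0]
  translation:
    - [0,0.07,0]
    - [0,0.14,0]
    - [0,0.21,0]
    - [0,0.28,0]
    - [0,0.34,0]
  delta_rot:
    - [0,0,0]
    - [0,0,0]
    - [0,0,0]
    - [0,0,0]
    - [0,0,0]

```text
time: 57.65
tcp_pos: [0.5525, -0.319, 0.2061]
eef_rot: [-2.219, -2.223, -0.004]
ft_force: [-3.2, 8.2, 11.8]
gripper_width: 0.0103
grasp_force: 30.0
```

Request:
carry_out:
  gripper: [0,0,0,0,0]
  translation:
    - [0,0.06,0]
    - [0,0.11,0]
    - [0,0.16,0]
    - [0,0.2,0]
    - [0,0.23,0]
  delta_rot:
    - [0,0,0]
    - [0,0,0]
    - [0,0,0]
    - [0,0,0]
    - [0,0,0]

```text
time: 58.15
tcp_pos: [0.5986, -0.3185, 0.2062]
eef_rot: [-2.218, -2.224, -0.004]
ft_force: [-3.0, 7.9, 10.6]
gripper_width: 0.0099
grasp_force: 30.0
```

Request:
carry_out:
  gripper: [0,0,0,0,0]
  translation:
    - [0,0.015,0]
    - [0,0.03,0]
    - [0,0.04,0]
    - [0,0.05,0]
    - [0,0.05,0]
  delta_rot:
    - [0,0,0]
    - [0,0,0]
    - [0,0,0]
    - [0,0,0]
    - [0,0,0]

```text
time: 58.65
tcp_pos: [0.6085, -0.3184, 0.2062]
eef_rot: [-2.218, -2.224, -0.005]
ft_force: [-0.7, 7.9, 9.3]
gripper_width: 0.0103
grasp_force: 30.0
```

Request:
carry_out:
  gripper: [0,0,0,0,0]
  translation:
    - [0,0.005,0]
    - [0,0.01,0]
    - [0,0.015,0]
    - [0,0.015,0]
    - [0,0.015,0]
  delta_rot:
    - [0,0,0]
    - [0,0,0]
    - [0,0,0]
    - [0,0,0]
    - [0,0,0]

```text
time: 59.15
tcp_pos: [0.6113, -0.3183, 0.2062]
eef_rot: [-2.218, -2.224, -0.004]
ft_force: [-1.1, 7.4, 8.2]
gripper_width: 0.01
grasp_force: 30.0
```

Request:
carry_out:
  gripper: [0,0,0,0,0]
  translation:
    - [0,0.005,0]
    - [0,0.01,0]
    - [0,0.015,0]
    - [0,0.02,0]
    - [0,0.02,0]
  delta_rot:
    - [0,0,0]
    - [0,0,0]
    - [0,0,0]
    - [0,0,0]
    - [0,0,0]

```text
time: 59.65
tcp_pos: [0.6125, -0.3188, 0.206]
eef_rot: [-2.216, -2.217, -0.0]
ft_force: [-16.8, 12.7, 20.1]
gripper_width: 0.0101
grasp_force: 30.0
```

Stop felt (17 N), so the drawer is shut. I release and withdraw.

Request:
carry_out:
  gripper: [0.26,0.26,0.26,0.26,0.26]
  translation:
    - [0,0,0]
    - [0,0,0]
    - [0,0,0]
    - [0,-0.005,0]
    - [0,-0.005,-0.1]
  delta_rot:
    - [0,0,0]
    - [0,0,0]
    - [0,0,0]
    - [0,0,0]
    - [0,0,0]

```text
time: 60.15
tcp_pos: [0.6125, -0.3193, 0.2225]
eef_rot: [-2.218, -2.219, 0.003]
ft_force: [0.1, 0.4, 0.0]
gripper_width: 0.0223
grasp_force: 0.0
```

Request:
carry_out:
  gripper: [0.26,0.26,0.26,0.26,0.26]
  translation:
    - [0,0,-0.2]
    - [0,0,-0.4]
    - [0,0,-0.6]
    - [0,-0.2,-0.8]
    - [0,-0.3,-0.95]
  delta_rot:
    - [0,0,0]
    - [0,0,0]
    - [0,0,0]
    - [0,0,0]
    - [0,0,0]

```text
time: 60.65
tcp_pos: [0.5518, -0.3205, 0.4161]
eef_rot: [2.221, 2.221, -0.001]
ft_force: [-0.6, -0.1, 1.2]
gripper_width: 0.0228
grasp_force: 0.0
```

Run:
```python
from h import *
st()
p=shot("wrist")
X=cloud(p,np.ones((480,640),bool))
m=(X[:,2]>.048)&(X[:,2]<.056)&(X[:,0]>.6)&(X[:,0]<.68)
for a in np.arange(-.38,-.2,.03):
    q=X[m&(X[:,1]>a)&(X[:,1]<a+.03)]; print(a.round(2),np.percentile(q[:,0],[1,10,50,90,99]).round(4).tolist() if len(q)>5 else None)
q=shot("scene"); tongs(q,0,roi=(.52,.25)); amber(q,0,.04)
for k in("mat","tongs"):
    for d in outline_of(k,q)[:1]: print(k,cv2.minAreaRect(cloud(q,d["mask"])[:,:2].astype(np.float32)))
save(q,"s12.png")
```

```text
{'time': 60.65, 'joints': [-0.227, 0.412, 0.924, 1.514, -0.331, 1.38, 0.719], 'tcp_pos': [0.552, -0.321, 0.416], 'eef_rot': [2.221, 2.221, -0.001], 'ft_force': [-0.631, -0.146, 1.217], 'gripper_width': 0.023, 'grasp_force': 0.0}
R [[0.0, 1.0, -0.0], [1.0, -0.0, -0.001], [-0.001, -0.0, -1.0]]
-0.38 [0.6472, 0.6481, 0.6519, 0.6564, 0.6576]
-0.35 [0.6466, 0.6476, 0.6516, 0.6561, 0.6574]
-0.32 [0.6455, 0.6466, 0.651, 0.6556, 0.6571]
-0.29 [0.6453, 0.6463, 0.6508, 0.6558, 0.6572]
-0.26 [0.6455, 0.6464, 0.6508, 0.6554, 0.657]
-0.23 [0.6445, 0.6459, 0.6502, 0.6549, 0.6563]
blue (90, [0.4225, 0.2377], 0.0366, 0.0141, 1.9, 0.0388)
amber ([0.8708, -0.4831], 0.0506, [0.8698, -0.4895], [0.071, 0.1], 0.0205, [572, 308, 32, 29, 251])
mat ((0.521409273147583, 0.2513096332550049), (0.2705777883529663, 0.13756708800792694), 5.763610363006592)
tongs ((0.37995445728302, 0.7341867089271545), (0.062002383172512054, 0.1356334388256073), 65.01878356933594)
```

View pics/s12.png

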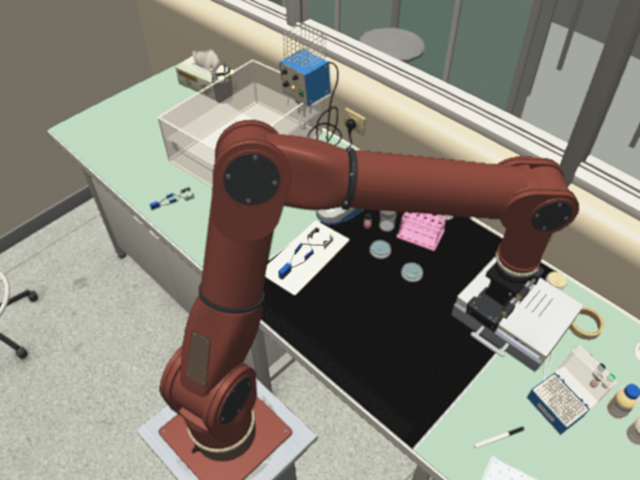

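The scene shows the drawer shut at (488,338), 3 mm further in than at the start. The tongs lie lengthwise on the mat at (305,255), the grey-blue dishes stand where they were at (380,249) and (411,271), and the robot touches nothing.

```bash
python3 -c "
from h import *
print(ticket.finish_job())"
```

```text
the job is handed in; nothing more can be done
None
```

The job is handed in, with no verdict shown: all three amber dishes lie flat in the shut drawer, the tongs are back in the middle of the mat, and the grey-blue dishes have not moved.

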